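Lift a coated glass plate out of the slotted rack and lay it back on the sloping stand

TASK

Press the steel paddle of the rack's lifter down to its stop so that the middle glass plate is pried up out of its slot, then take the plate by its raised top edge and slide it straight up and out. Lean it gently on the sloping metal stand, same edge down, with its foot down on the ledge, between the two cheeks, and its face flat against the rest. Let go of it, and leave the other two plates, the bottle and the jar where they are.

Things in the scene. Friction and masses are not known exactly. Their poses are not given: they have to be found in the camera images.
- rack: White plastic block on the bench, 100 (x) x 115 (y) x 94 mm tall, fixed. Origin: centre of its underside; z up. Three slots along its y at x = -30, 0, +30 mm, each 8 mm wide, 103 mm long, open only at the top, floor 12 mm above the bench. Each holds a plate, its top edge 2 mm below the block's top. The lifter sticks out of its -y end.
- lifter (a joint): Angle of the lifter, a steel rocker on a level pivot along the rack's x axis at y = -70 mm, z = 45 mm in the rack's frame. 0 = at rest (paddle high), 0.34 rad = paddle down at its stop. Its toe lies under the middle plate; the first 0.04 rad are idle, at the stop the plate has risen 22 mm. Stiff: takes about 5 N at the paddle and stays where it is left.
- paddle (a point): Centre of the top face of the lifter's steel paddle, a flat pad 34 (x) x 36 (y) x 6 mm; at rest 148 mm from the rack's centre on its -y side and 75 mm above the bench. At the stop it is 28 mm lower and 6 mm farther out.
- plate: The middle glass plate, the one to move: 5 mm thick (its x), 100 mm wide (y), 80 mm tall (z), about 0.1 kg, with a white coating up to 61 mm from its foot and a bare glass margin at the top. Origin: middle of its lower edge (foot); z up towards its top edge.
- plate_top (a point): Middle of the top edge of the middle plate, 80 mm above its foot.
- plate_near: Like the middle plate, in the rack's slot at x = -30 mm; stays in its slot. Origin: middle of its foot.
- plate_far: Like the middle plate, in the rack's slot at x = +30 mm; stays in its slot. Origin: middle of its foot.
- cradle: Sloping rest of the stand, fixed. Origin: middle of the inner corner of ledge and rest, 30 mm above the bench. z up the slope (20 degrees off vertical), x out of the rest's face, y along the ledge. Rest 45 mm high, 128 wide, 5 thick; ledge 18 mm deep, then a lip 8 mm high; cheeks 25 mm high, 114 mm apart. A seated plate's foot is at x = 2.5 mm, z = 0; it overtops the rest by 35 mm.
- stand: Aluminium base of the sloping stand, 130 x 140 x 10 mm, fixed to the bench, with thin legs up to the sloping rest. Origin: on the bench, 18 mm behind (-x of) the cradle's origin.
- bottle: Clear glass bottle with a blue cap, 70 mm diameter, 160 mm tall, standing on the bench. Origin: centre of its underside.
- jar: Small amber jar with a white lid, 48 mm diameter, 60 mm tall, standing on the bench. Origin: centre of its underside.

How it is judged:
By the outcome, as a careful person would: the job done as asked, in the order asked, and still so for the second after the job is handed in, with the robot touching nothing.
It also fails if it takes over 51 s, if anything falls off the work surface, if the arm or the gripper's body presses on something with over 40 N, if the wrist force passes 120 N, or if a joint passes its speed limit or range.

ROBOT

A 7-joint arm with a two-finger parallel gripper is mounted at the origin on the work surface. World frame = base frame: x ahead of the robot, y to its left, z up, the work surface at z = 0. Lengths are in m, angles in rad, forces in N, time in s.
With the tool pointing down it reaches from about 0.4 to 0.925 m from the base axis. Payload 4.1 kg.
Tool frame: the origin (TCP) lies between the finger pads; the fingertips stand 14 mm ahead of it and the grasp point (between the pads) lies 5 mm behind it (r.nose_length is the distance from the TCP to the fingertips, in m); z points along the fingers, y is the line along which they close (so a half turn about z gives the same grasp; the last joint's range is limited). The gripper opens to 85 mm and grips with 20 to 120 N. Pads are 22 mm wide; open, the fingers measure 114 mm over their backs; the gripper's body (76 mm by 85 mm) begins 54 mm behind the grasp point. The pads swing forward as they close: fully open they stand 13 mm farther back than shut.
Start: joints at [1.122, 0.398, 0.045, 1.537, -0.019, 1.207, -0.051], TCP at [0.223, -0.611, 0.245] pointing down, gripper open.
Joint ranges: [-2.82, 2.82], [-0.49, 2.23], [-1.37, 1.46], [0, 2.46], [-1.36, 4.5], [0.23, 2], [-2.94, 2.94]. Speed limits (rad/s): [2.57, 2.57, 3.14, 3.14, 3.14, 3.14, 3.14].

INTERFACE

Orientations are given as a 3x3 rotation matrix whose columns are the frame's x, y, z axes.
In Python, from cell import telemetry, viewer, job, r gives the robot as it stands.
- The arm moves only by the shell command python3 -m inch 'ROWS'. ROWS is JSON, a list of rows, each a list of 3 entries, a list of its own where there are three numbers: the shift along the tool's x, y, z in cm, then the turn, a rotation vector about the tool's x, y, z in rad, then the finger opening in cm, from 0 to 8.54. In form: [[[x, y, z], [rx, ry, rz], fingers], ...]. A call has exactly 5 rows; each row shifts and turns the commanded pose from where the row before left it, along the tool's axes as they then stand; what a row does not reach is not made up. A row lasts 1/12 s, in which the tool goes at most 41.7 mm and 7.16 degrees, less where a joint would pass 70% of its speed; a pose out of reach is approached as far as the arm can. A call with a gripper value outside its range is refused whole. The fingers move at their own pace and stop on an object; the grip force is fixed at half the most. Time passes only in rows, so rows that do not move let the fingers close, or fill a call up. It gives the time, the measured TCP pose, the force, the opening and the grip force at its end, in the units of the state.
- telemetry.sense(): the state, without advancing time (a new reading comes with each control period).
- viewer.read_camera(name): name is "scene" or "side" or "wrist"; returns (picture, depth): 400x640x3 uint8, red, green, blue; 400x640 float32, m along the optical axis (not along the pixel's ray), 0 where there is no reading.
- viewer.get_calibration(name): a dict with "K" (3x3 intrinsics, pixels), "dist" ([k1, k2, p1, p2, k3] as OpenCV has them; the pictures are not rectified), "T" (4x4, takes a point from camera to world coordinates); the wrist camera has in their place "mount" (4x4, takes a point from camera to tool coordinates, whose origin is the TCP and whose axes are the flange's). Camera axes: x right, y down, z forward; pixel columns grow to the right and rows downward; lengths in m; the calibration is good to about 2 mm. A picture is of the moment at which its call begins: read the wrist's pose just before it. get_calibration takes no time and is no camera call.
- job.finish_job(): hands the job in; it is judged then, once.
The state is a dict: "t": time; "qpos": joint angles; "joint_vel": joint speeds; "effort": joint torques, N m; "ee_pos": TCP position; "tcp_rot": TCP orientation; "contact_force": force on the tool from outside, world axes, zero at the start; "moment": the same for the moment, N m; "width": finger opening in m; "grip_force": force on a finger pad.
Only numpy, scipy, OpenCV 4.12 (cv2) and the standard library are available. Lean on these libraries where they do the work, as an engineer would, in place of code of your own. Each camera call takes 0.05 s, during which the arm holds its last target. There are 200 camera calls.

## Working session

There is one attempt and no reset: what is moved stays moved. The work goes in short steps, Python scripts to look and compute and a shell command to move; the robot and the scene stay as the last step left them, time stands still between calls to the robot, and variables do not carry over. Pictures are saved under pics/ and viewed, at most 10 in all, crops included, and the job is handed in when it is done.

```bash
ls; mkdir -p pics; python3 - <<'E'
from cell import telemetry, viewer, job, r
import cv2, numpy as np
s=telemetry.sense();print({k:np.round(v,3).tolist() for k,v in s.items()})
for n in("scene","side"):
    p,d=viewer.read_camera(n);cv2.imwrite(f'pics/{n}0.png',p[:,:,::-1]);np.save(f'pics/{n}0.npy',d)
    c=viewer.get_calibration(n);print(n,{k:np.round(v,4).tolist() for k,v in c.items()})
print(viewer.get_calibration("wrist"))
E
```

```text
pics
{'t': 0.0, 'qpos': [1.122, 0.399, 0.045, 1.538, -0.019, 1.207, -0.051], 'joint_vel': [0.001, 0.002, 0.001, -0.0, -0.001, 0.001, 0.001], 'effort': [0.0, -47.513, 1.365, -25.422, 0.012, 0.01, 0.0], 'ee_pos': [0.223, -0.61, 0.244], 'tcp_rot': [[0.939, 0.343, -0.001], [0.343, -0.939, 0.002], [-0.0, -0.002, -1.0]], 'contact_force': [-0.788, 0.737, -0.164], 'moment': [0.037, -0.012, -0.034], 'grip_force': 0.0, 'width': 0.085}
scene {'K': [[374.0997, 0.0, 320.017], [0.0, 374.0997, 197.8716], [0.0, 0.0, 1.0]], 'dist': [-0.0909, 0.0, 0.0, 0.0, 0.0], 'T': [[0.3575, 0.617, -0.7011, 1.2008], [0.9339, -0.2295, 0.2742, -0.3127], [0.0082, -0.7528, -0.6582, 0.63], [0.0, 0.0, 0.0, 1.0]]}
side {'K': [[471.3184, 0.0, 314.2612], [0.0, 471.3184, 195.0051], [0.0, 0.0, 1.0]], 'dist': [-0.1248, 0.0, 0.0, 0.0, 0.0], 'T': [[0.7579, -0.4294, 0.4911, 0.2268], [-0.6524, -0.4977, 0.5716, -0.5429], [-0.0011, -0.7536, -0.6573, 0.65], [0.0, 0.0, 0.0, 1.0]]}
{'K': array([[334.80510237,   0.        , 319.52933853],
       [  0.        , 334.80510237, 193.14463573],
       [  0.        ,   0.        ,   1.        ]]), 'dist': array([0.00702002, 0.        , 0.        , 0.        , 0.        ]), 'mount': array([[ 2.14207927e-05, -9.59762866e-01, -2.80811753e-01,
         7.25977748e-02],
       [ 9.99999446e-01, -2.74850159e-04,  1.01566888e-03,
         1.19192877e-03],
       [-1.05198243e-03, -2.80811619e-01,  9.59762329e-01,
        -1.29955320e-01],
       [ 0.00000000e+00,  0.00000000e+00,  0.00000000e+00,
         1.00000000e+00]])}
```

View pics/scene0.png

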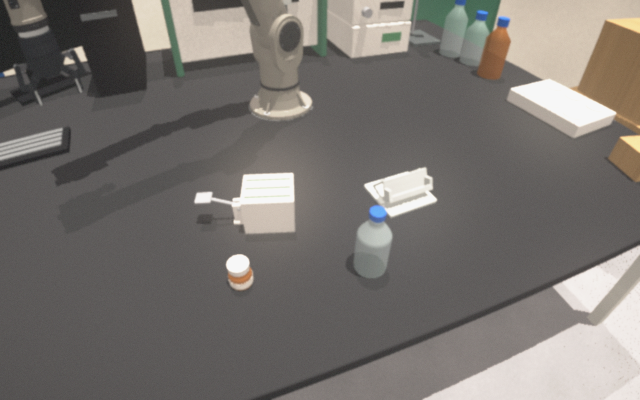

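View pics/side0.png

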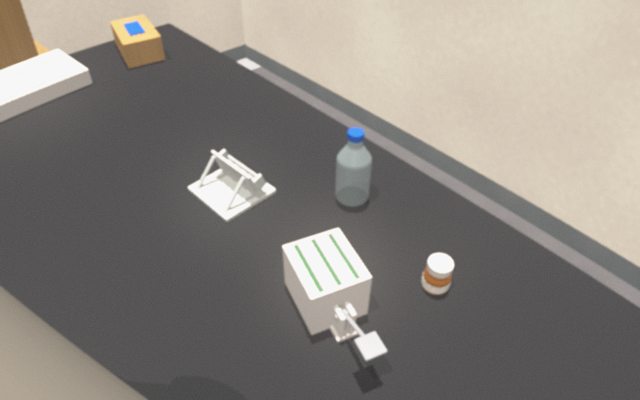

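The scene view shows the rack (px 240–297, 173–232), its paddle at (204,198) and the stand at (400,190), which faces the bench's front. In the side view the rack top is at (326,265), the paddle at (371,346), the stand at (232,185), the bottle at (353,170) and the jar at (438,272).

```bash
cat > h.py <<'E'
import cv2, numpy as np
from cell import viewer, telemetry
def T_of(n,s=None):
    c=viewer.get_calibration(n)
    if n!="wrist": return c,c["T"]
    T=np.eye(4);T[:3,:3]=s["tcp_rot"];T[:3,3]=s["ee_pos"];return c,T@c["mount"]
def rays(n,uv,s=None):
    c,T=T_of(n,s)
    q=cv2.undistortPoints(np.float64(uv).reshape(-1,1,2),c["K"],c["dist"])[:,0]
    return T[:3,3],np.c_[q,np.ones(len(q))]@T[:3,:3].T
def plane(n,uv,z,s=None):
    o,d=rays(n,uv,s);return o+d*((z-o[2])/d[:,2])[:,None]
def cloud(n,D,s=None):
    v,u=np.mgrid[:400,:640];o,d=rays(n,np.c_[u.ravel(),v.ravel()],s)
    P=o+d*D.reshape(-1,1);P[D.ravel()==0]=np.nan
    return P.reshape(400,640,3)
def yaw(a): return np.degrees(np.arctan2(a[1],a[0]))
E
python3 - <<'E'
from h import *
np.set_printoptions(precision=4,suppress=True)
roi={'scene':dict(rack=(225,165,305,240),pad=(190,185,216,208),stand=(355,160,445,220)),
     'side':dict(rack=(275,225,378,330),pad=(350,325,392,365),stand=(180,140,285,225))}
for n in roi:
    I=cv2.imread(f'pics/{n}0.png');P=cloud(n,np.load(f'pics/{n}0.npy'))
    for k,(a,b,c,d) in roi[n].items():
        Q=P[b:d,a:c].reshape(-1,3);g=I[b:d,a:c].reshape(-1,3).min(1)
        h=dict(rack=(.088,.1),pad=(.065,.085),stand=(.004,.016))[k]
        m=(Q[:,2]>h[0])&(Q[:,2]<h[1])&((g>110)|(k=='rack'))
        q=Q[m];rc=cv2.minAreaRect(q[:,:2].astype(np.float32)*1000)
        print(n,k,m.sum(),'med z',np.median(q[:,2]),'rect',np.round(rc[0],1),np.round(rc[1],1),round(rc[2],1),'mean',q.mean(0))
        if k=='stand':
            m=(Q[:,2]>.02)&(Q[:,2]<.09);q=Q[m];print(' upper z pct',np.percentile(q[:,2],[5,50,95]))
            U,S,V=np.linalg.svd(q-q.mean(0),full_matrices=False);print(' c',q.mean(0),'normal',V[2],'long',V[0],S/np.sqrt(len(q)))
    # blobs
    for nm,(a,b,c,d) in dict(scene=dict(bottle=(350,205,395,280),jar=(222,253,258,292)),side=dict(bottle=(330,125,375,212),jar=(418,250,458,296)))[n].items():
        Q=P[b:d,a:c].reshape(-1,3);q=Q[Q[:,2]>.015];print(n,nm,len(q),np.nanmedian(q,0),np.nanmax(q[:,2]))
    for nm,(a,b,c,d) in roi[n].items():
        pass
    cv2.imwrite(f'pics/{n}_crop.png',cv2.resize(I[160:245,180:450] if n=='scene' else I[130:370,180:400],None,fx=2.9 if n=='scene' else 2.5,fy=2.9 if n=='scene' else 2.5,interpolation=cv2.INTER_CUBIC))
E
```

```text
scene rack 1568 med z 0.09400078271813367 rect [ 554.9 -187.4] [115.8 105.1] 73.1 mean [ 0.5593 -0.1886  0.0938]
scene pad 184 med z 0.07417811808631197 rect [ 512.7 -325.2] [44. 36.] 70.9 mean [ 0.5141 -0.3282  0.0735]
scene stand 970 med z 0.010117307661193009 rect [588.9 146.9] [131.8 143. ] 3.5 mean [0.6134 0.1311 0.0099]
 upper z pct [0.032  0.0465 0.0702]
 c [0.6099 0.1455 0.049 ] normal [-0.5649 -0.0126 -0.8251] long [-0.0195  0.9998 -0.002 ] [0.0406 0.0168 0.0094]
scene bottle 1934 [ 0.7886 -0.0429  0.0991] 0.16263742784858465
scene jar 669 [ 0.7286 -0.2947  0.0551] 0.0621040265780487
side rack 3868 med z 0.09450266393127632 rect [ 554. -189.] [118.8 101. ] 72.8 mean [ 0.5511 -0.1925  0.0941]
side pad 630 med z 0.07464587276386292 rect [ 512.9 -322. ] [55.5 34.6] 73.7 mean [ 0.5096 -0.3305  0.0742]
side stand 1989 med z 0.00986570445989321 rect [586.  146.1] [129.8 144.3] 4.2 mean [0.5706 0.1358 0.0098]
 upper z pct [0.0251 0.0455 0.0711]
 c [0.599  0.1393 0.0473] normal [-0.0667  0.0075 -0.9977] long [-0.0648  0.9978  0.0118] [0.0455 0.0218 0.0142]
side bottle 2034 [ 0.7533 -0.0468  0.0926] 0.16270481267364734
side jar 919 [ 0.7038 -0.3002  0.0528] 0.06361350946965805
```

View pics/side_crop.png

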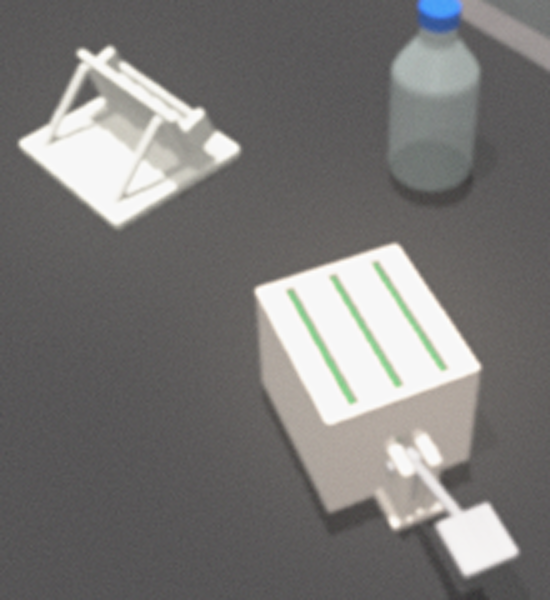

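View pics/scene_crop.png

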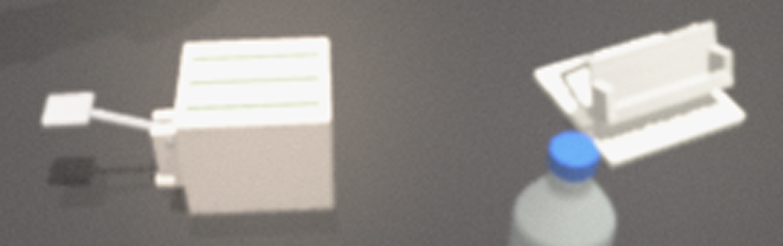

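Both cameras agree. The rack is at about (0.5545, −0.188) with yaw −17°, and the paddle at (0.511, −0.329, 0.075), which matches the given 148 mm. The stand is at about (0.5875, 0.1465) with yaw about 3.8°, and its rest faces +x. Next I move above the paddle with the fingers shut and the tool turned for the later grasp.

```bash
python3 -m inch '[[[2.45,-1.1,0.6],[0,0,0],0],[[2.45,-1.1,0.6],[0,0,0],0],[[2.45,-1.1,0.6],[0,0,0],0],[[2.45,-1.1,0.6],[0,0,0],0],[[2.45,-1.1,0.6],[0,0,0],0]]'
python3 -m inch '[[[2.45,-1.1,0.6],[0,0,0],0],[[2.45,-1.1,0.6],[0,0,0],0],[[2.45,-1.1,0.6],[0,0,0],0],[[2.45,-1.1,0.6],[0,0,0],0],[[2.45,-1.1,0.6],[0,0,0],0]]'
python3 -m inch '[[[2.45,-1.1,0.6],[0,0,0],0],[[2.45,-1.1,0.6],[0,0,0],0],[[2.45,-1.1,0.6],[0,0,0],0],[[2.45,-1.1,0.6],[0,0,0],0],[[2.45,-1.1,0.6],[0,0,0],0]]'
python3 -m inch '[[[0,0,0],[0,0,-0.0923],0],[[0,0,0],[0,0,-0.0923],0],[[0,0,0],[0,0,-0.0923],0],[[0,0,0],[0,0,-0.0923],0],[[0,0,0],[0,0,-0.0923],0]]'
python3 -m inch '[[[0,0,0],[0,0,-0.0923],0],[[0,0,0],[0,0,-0.0923],0],[[0,0,0],[0,0,-0.0923],0],[[0,0,0],[0,0,-0.0923],0],[[0,0,0],[0,0,-0.0923],0]]'
cat >> h.py <<'E'
from scipy.spatial.transform import Rotation as Ro
def togo(pos,R):
    s=telemetry.sense();A=np.array(s["tcp_rot"])
    print('pos',np.round(s["ee_pos"],4),'yaw x',round(yaw(A[:,0]),2),'shift cm (tool)',np.round(A.T@(np.array(pos)-s["ee_pos"])*100,2),'turn',np.round(Ro.from_matrix(A.T@R).as_rotvec(),4),'F',np.round(s['contact_force'],1),'w',round(s['width'],4),'t',s['t'])
def down(yw): # tool down, x axis at yaw
    a=np.radians(yw);x=np.array([np.cos(a),np.sin(a),0]);z=np.array([0,0,-1.]);return np.c_[x,np.cross(z,x),z]
E
python3 - <<'E'
from h import *
np.set_printoptions(precision=4,suppress=True)
togo([.511,-.329,.095],down(73))
s=telemetry.sense();p,d=viewer.read_camera("wrist");cv2.imwrite('pics/w1.png',p[:,:,::-1])
P=cloud('wrist',d,s)
Q=P.reshape(-1,3);g=p.reshape(-1,3).min(1)
m=(Q[:,2]>.090)&(Q[:,2]<.098);q=Q[m];rc=cv2.minAreaRect(q[:,:2].astype(np.float32)*1000);print('rack',m.sum(),np.median(q[:,2]),rc)
m=(Q[:,2]>.066)&(Q[:,2]<.083)&(g>110)&(np.hypot(Q[:,0]-.511,Q[:,1]+.329)<.035);q=Q[m];rc=cv2.minAreaRect(q[:,:2].astype(np.float32)*1000);print('pad',m.sum(),np.median(q,0),rc)
E
```

```text
t: 0.52
ee_pos: [0.3196, -0.5157, 0.2146]
tcp_rot: [[0.939, 0.343, -0.0], [0.343, -0.939, 0.001], [-0.0, -0.001, -1.0]]
contact_force: [0.3, -0.1, 0.2]
width: 0.0256
grip_force: 0.0
t: 0.93
ee_pos: [0.4158, -0.4221, 0.1846]
tcp_rot: [[0.939, 0.343, -0.001], [0.343, -0.939, 0.0], [-0.0, -0.001, -1.0]]
contact_force: [-1.3, 0.2, 0.5]
width: -0.0003
grip_force: 0.0
t: 1.35
ee_pos: [0.512, -0.3285, 0.1546]
tcp_rot: [[0.939, 0.343, -0.001], [0.343, -0.939, 0.0], [-0.001, -0.001, -1.0]]
contact_force: [-0.5, -1.1, 0.1]
width: -0.0
grip_force: 0.0
t: 1.77
ee_pos: [0.5112, -0.3294, 0.1548]
tcp_rot: [[0.685, 0.729, -0.001], [0.729, -0.685, 0.0], [-0.0, -0.001, -1.0]]
contact_force: [0.7, 0.5, 0.4]
width: -0.0003
grip_force: 0.0
t: 2.18
ee_pos: [0.5111, -0.3295, 0.1548]
tcp_rot: [[0.289, 0.957, -0.001], [0.957, -0.289, 0.0], [0.0, -0.001, -1.0]]
contact_force: [-0.3, 0.2, 0.3]
width: -0.0003
grip_force: 0.0
pos [ 0.5111 -0.3295  0.1548] yaw x 73.19 shift cm (tool) [ 0.05 -0.02  5.98] turn [-0.001  -0.0002  0.0033] F [-0.3  0.2  0.3] w -0.0003 t 2.1833
rack 10572 0.09515463927317246 ((542.627197265625, -230.56936645507812), (28.272098541259766, 100.71076965332031), 73.10018157958984)
pad 1569 [ 0.5179 -0.3211  0.0755] ((514.8242797851562, -321.23394775390625), (52.26347351074219, 33.146827697753906), 74.40950775146484)
```

View pics/w1.png

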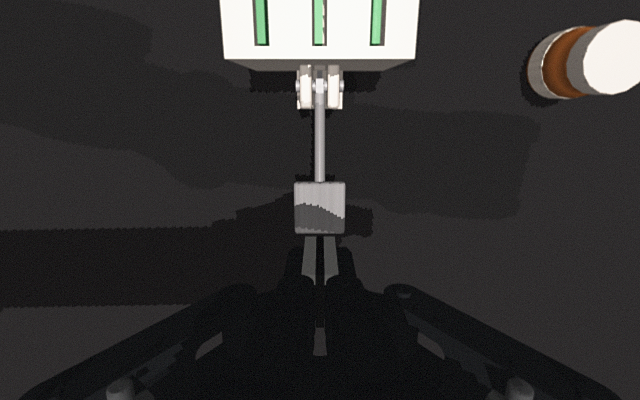

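The wrist view shows the paddle at u 295–345, v 181–234, the rack's near top edge at v≈59, and the slots at u=261, 320 and 377. I'll turn those pixels into points.

```bash
python3 - <<'E'
from h import *
np.set_printoptions(precision=4,suppress=True)
s=telemetry.sense()
print('pad',plane('wrist',[(320,207.5),(295,182),(345,182),(294,234),(345,234)],.075,s))
e=plane('wrist',[(223.5,59),(417,58)],.094,s);print('edge',e,np.linalg.norm(e[1]-e[0]),yaw(e[1]-e[0]))
sl=plane('wrist',[(320,44),(320,2),(261.5,44),(377.5,44)],.094,s);print('slots',sl, yaw(sl[1]-sl[0]),yaw(sl[3]-sl[2]))
a=np.radians(-17);x=np.array([np.cos(a),np.sin(a)]);y=np.array([-x[1],x[0]])
for yw in(-17,):
  print('rack c from edge',e.mean(0)[:2]+.0575*y,'paddle expected',e.mean(0)[:2]-.0905*y,'slot->c',sl[0,:2]+.0515*y)
E
```

```text
pad [[ 0.5129 -0.3304  0.075 ]
 [ 0.5024 -0.3091  0.075 ]
 [ 0.5334 -0.3183  0.075 ]
 [ 0.4906 -0.3435  0.075 ]
 [ 0.5237 -0.3534  0.075 ]]
edge [[ 0.4895 -0.2298  0.094 ]
 [ 0.5879 -0.2588  0.094 ]] 0.10259334650465181 -16.378212639662603
slots [[ 0.5406 -0.2374  0.094 ]
 [ 0.5462 -0.2187  0.094 ]
 [ 0.5113 -0.2287  0.094 ]
 [ 0.5695 -0.2461  0.094 ]] 73.36669091195586 -16.651584887506406
rack c from edge [ 0.5555 -0.1893] paddle expected [ 0.5123 -0.3308] slot->c [ 0.5557 -0.1882]
```

Paddle measured at (0.513, −0.330), 2 mm from the tool, so I press now.

```bash
python3 -m inch '[[[0,0.1,1.2],[0,0,0],0],[[0,0.1,1.2],[0,0,0],0],[[0,0,1.2],[0,0,0],0],[[0,0,1.2],[0,0,0],0],[[0,0,1.0],[0,0,0],0]]'
python3 -m inch '[[[0,0,0.4],[0,0,0],0],[[-0.15,0,0.5],[0,0,0],0],[[-0.15,0,0.5],[0,0,0],0],[[-0.15,0,0.5],[0,0,0],0],[[-0.1,0,0.5],[0,0,0],0]]'
python3 -m inch '[[[-0.05,0,0.4],[0,0,0],0],[[0,0,0.3],[0,0,0],0],[[0,0,0.2],[0,0,0],0],[[0,0,0.2],[0,0,0],0],[[0,0,0],[0,0,0],0]]'
```

```text
t: 2.65
ee_pos: [0.5125, -0.3297, 0.0949]
tcp_rot: [[0.294, 0.956, -0.002], [0.956, -0.294, 0.001], [0.0, -0.003, -1.0]]
contact_force: [0.2, 0.3, 0.8]
width: 0.0001
grip_force: 0.0
t: 3.07
ee_pos: [0.512, -0.3355, 0.0736]
tcp_rot: [[0.294, 0.956, 0.0], [0.956, -0.294, 0.0], [0.0, 0.0, -1.0]]
contact_force: [-1.8, 2.5, 4.1]
width: -0.0001
grip_force: 2.1
t: 3.48
ee_pos: [0.5117, -0.3366, 0.0634]
tcp_rot: [[0.294, 0.956, -0.0], [0.956, -0.294, -0.001], [-0.001, 0.0, -1.0]]
contact_force: [-4.3, 1.5, 10.0]
width: -0.0004
grip_force: 4.2
```

```bash
python3 -m inch '[[[0,0,0.15],[0,0,0],0],[[0,0,0.15],[0,0,0],0],[[0,0,0.1],[0,0,0],0],[[0,0,0],[0,0,0],0],[[0,0,0],[0,0,0],0]]'
```

```text
t: 3.9
ee_pos: [0.5119, -0.3367, 0.0627]
tcp_rot: [[0.294, 0.956, -0.0], [0.956, -0.294, -0.002], [-0.002, 0.0, -1.0]]
contact_force: [-9.2, 4.9, 28.5]
width: -0.0002
grip_force: 13.1
```

Force jumped to 28 N with the tip at about 48 mm, so the lifter is at its stop. I back off and look at the plate.

```bash
python3 -m inch '[[[0,0,-1.0],[0,0,0],0],[[0,0,-1.8],[0,0,0],0],[[0,0,-2.4],[0,0,0],0],[[0,0,-2.4],[0,0,0],0],[[0,0,-2.4],[0,0,0],0]]'
python3 -m inch '[[[1.5,0,-0.5],[0,0,0],3],[[1.5,0,-0.5],[0,0,0],3],[[1.5,0,-0.5],[0,0,0],3],[[1.0,0,0],[0,0,0],3],[[0,0,0],[0,0,0],3]]'
python3 - <<'E'
from h import *
np.set_printoptions(precision=4,suppress=True)
togo([.5556,-.1888,.125],down(73.2))
s=telemetry.sense();p,d=viewer.read_camera("wrist");cv2.imwrite('pics/w2.png',p[:,:,::-1])
p2,d2=viewer.read_camera("scene");cv2.imwrite('pics/s2.png',cv2.resize(p2[160:245,180:450,::-1],None,fx=2.9,fy=2.9))
v=cv2.vconcat([cv2.resize(p[:,:,::-1],(600,375)),cv2.resize(p2[160:245,180:450,::-1],(600,190))]);cv2.imwrite('pics/c2.png',v)
E
```

```text
t: 4.32
ee_pos: [0.5117, -0.3365, 0.1589]
tcp_rot: [[0.294, 0.956, 0.001], [0.956, -0.294, -0.001], [-0.001, 0.001, -1.0]]
contact_force: [0.8, 0.5, -0.5]
width: 0.0
grip_force: 0.0
t: 4.73
ee_pos: [0.529, -0.2786, 0.1724]
tcp_rot: [[0.288, 0.958, -0.0], [0.958, -0.288, 0.003], [0.002, -0.001, -1.0]]
contact_force: [0.0, 0.6, 0.8]
width: 0.0301
grip_force: 0.0
pos [ 0.529  -0.2786  0.1724] yaw x 73.29 shift cm (tool) [ 9.36 -0.03  4.76] turn [-0.0012 -0.0023  0.0015] F [0.  0.6 0.8] w 0.0301 t 4.7333
```

View pics/c2.png

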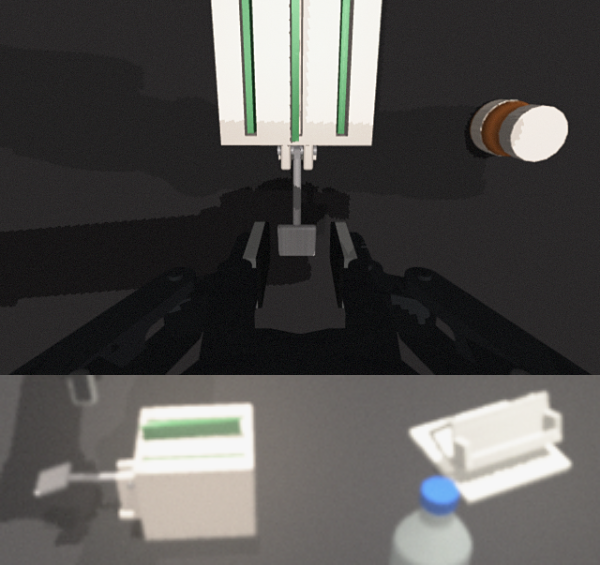

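The paddle is down (near (296,240) in the crop). The middle plate's green edge (x≈295) stands proud of the rack, while the other two stay flush. I'll measure the raised edge by its green mask.

```bash
python3 - <<'E'
from h import *
np.set_printoptions(precision=4,suppress=True)
s=telemetry.sense()
I=cv2.imread('pics/w2.png').astype(int);m=(I[:,:,1]-np.maximum(I[:,:,0],I[:,:,2])>25)
for a,b,z in((295,330,.114),(250,285,.092),(350,385,.092)):
    v,u=np.nonzero(m[:, a:b]);u=u+a
    k=np.polyfit(v,u,1);vm=v.max()+.5
    e=plane('wrist',[(np.polyval(k,2),2),(np.polyval(k,vm),vm)],z,s)
    y=(e[0]-e[1]);y/=np.linalg.norm(y)
    w=np.bincount(v)[5:int(vm)-5]
    print('far',e[0],'near',e[1],'yaw',yaw(y),'mid',e[1]+.05*y,'wpx',np.median(w),w[:3],w[-3:])
p,d=viewer.read_camera("scene");P=cloud("scene",d);I=p.astype(int)
m=(I[:,:,1]-np.maximum(I[:,:,0],I[:,:,2])>25)&(P[:,:,2]>.098)&(abs(P[:,:,0]-.555)<.1)
q=P[m];print(len(q),np.percentile(q[:,2],[5,50,95,99]),q.mean(0))
# top z along length
t=(q[:,:2]-[.5556,-.1888])@np.array([.289,.957])
for lo in(-.05,-.025,0,.025): 
    k=(t>lo)&(t<lo+.025);print(lo,k.sum(),np.percentile(q[k,2],95) if k.any() else 0)
E
```

```text
far [ 0.5604 -0.1715  0.114 ] near [ 0.5384 -0.2428  0.114 ] yaw 72.81278730272605 mid [ 0.5531 -0.195   0.114 ] wpx 8.0 [8 8 8] [8 8 7]
far [ 0.5332 -0.1578  0.092 ] near [ 0.5103 -0.232   0.092 ] yaw 72.7955592283408 mid [ 0.525  -0.1843  0.092 ] wpx 8.0 [8 8 8] [8 7 7]
far [ 0.5907 -0.1753  0.092 ] near [ 0.5675 -0.2501  0.092 ] yaw 72.80091976453684 mid [ 0.5823 -0.2024  0.092 ] wpx 8.0 [8 8 8] [8 7 7]
236 [0.1003 0.1086 0.1148 0.1162] [ 0.5546 -0.1902  0.1083]
-0.05 63 0.11249126684628062
-0.025 61 0.11393984017634395
0 58 0.1145574737309143
0.025 54 0.11614053214477632
```

```bash
python3 -m inch '[[[2.0,0,0],[0,0,0],3],[[2.0,0,0],[0,0,0],3],[[2.0,0,0],[0,0,0],3],[[2.0,-0.08,0],[0,0,0.006],3],[[1.13,0,0],[0,0,0],3]]'
python3 -m inch '[[[0,0,1.0],[0,0,0],3],[[0,0,1.2],[0,0,0],3],[[0,0,1.2],[0,0,0],3],[[0,0,1.0],[0,0,0],3],[[0,0,0.6],[0,0,0],3]]'
python3 -m inch '[[[0,0,0.5],[0,0,0],3],[[0,0,0.4],[0,0,0],3],[[0,0,0],[0,0,0],3],[[0,0,0],[0,0,0],3],[[0,0,0],[0,0,0],3]]'
python3 - <<'E'
from h import *
togo([.5545,-.191,.1115],down(72.9))
E
```

```text
t: 5.3
ee_pos: [0.554, -0.1943, 0.1727]
tcp_rot: [[0.298, 0.954, -0.001], [0.954, -0.298, 0.001], [0.001, -0.001, -1.0]]
contact_force: [0.3, 0.3, -0.9]
width: 0.0298
grip_force: 0.0
t: 5.72
ee_pos: [0.552, -0.1973, 0.1206]
tcp_rot: [[0.301, 0.953, -0.004], [0.953, -0.301, 0.0], [-0.001, -0.004, -1.0]]
contact_force: [-0.0, -0.8, 0.9]
width: 0.0304
grip_force: 0.0
t: 6.13
ee_pos: [0.5543, -0.1961, 0.1148]
tcp_rot: [[0.299, 0.954, 0.001], [0.954, -0.299, -0.0], [-0.0, 0.001, -1.0]]
contact_force: [-0.3, 0.1, 1.4]
width: 0.0302
grip_force: 0.0
pos [ 0.5543 -0.1961  0.1148] yaw x 72.59 shift cm (tool) [ 0.49 -0.14  0.33] turn [ 0.0011  0.0001 -0.0055] F [-0.3  0.1  1.4] w 0.0302 t 6.1333
```

```bash
python3 -m inch '[[[0.25,-0.1,0.1],[0,0,-0.005],3],[[0.25,0,0.1],[0,0,0],3],[[0,0,0.1],[0,0,0],3],[[0,0,0],[0,0,0],3],[[0,0,0],[0,0,0],3]]'
python3 - <<'E'
from h import *
togo([.5545,-.191,.1115],down(72.9));print(telemetry.sense()['qpos'])
E
```

```text
t: 6.55
ee_pos: [0.5544, -0.1908, 0.1113]
tcp_rot: [[0.294, 0.956, -0.0], [0.956, -0.294, -0.0], [-0.0, -0.0, -1.0]]
contact_force: [0.6, 0.0, 0.1]
width: 0.03
grip_force: 0.0
pos [ 0.5544 -0.1908  0.1113] yaw x 72.89 shift cm (tool) [-0.02  0.02 -0.02] turn [-0.      0.0002 -0.0002] F [0.6 0.  0.1] w 0.03 t 6.55
[ 0.52476307  0.43594875 -0.33898256  1.82078523  0.17838909  0.91463068
 -0.19282465]
```

In position with no contact. I close on the edge.

```bash
python3 -m inch '[[[0,0,0],[0,0,0],1.5],[[0,0,0],[0,0,0],1],[[0,0,0],[0,0,0],0.6],[[0,0,0],[0,0,0],0.2],[[0,0,0],[0,0,0],0]]'
python3 -m inch '[[[0,0,0],[0,0,0],0],[[0,0,0],[0,0,0],0],[[0,0,0],[0,0,0],0],[[0,0,0],[0,0,0],0],[[0,0,0],[0,0,0],0]]'
```

```text
t: 6.97
ee_pos: [0.5545, -0.191, 0.1114]
tcp_rot: [[0.295, 0.956, 0.0], [0.956, -0.295, -0.0], [-0.0, 0.0, -1.0]]
contact_force: [0.1, -0.3, 0.5]
width: 0.0035
grip_force: 58.8
t: 7.38
ee_pos: [0.5545, -0.191, 0.1114]
tcp_rot: [[0.295, 0.956, 0.0], [0.956, -0.295, -0.0], [-0.0, 0.0, -1.0]]
contact_force: [-0.3, 0.0, 0.5]
width: 0.0036
grip_force: 58.8
```

```bash
python3 -m inch '[[[0,0,-0.3],[0,0,0],0],[[0,0,-0.6],[0,0,0],0],[[0,0,-1.0],[0,0,0],0],[[0,0,-1.2],[0,0,0],0],[[0,0,-1.2],[0,0,0],0]]'
python3 -m inch '[[[0,0,-1.4],[0,0,0],0],[[0,0,-1.6],[0,0,0],0],[[0,0,-1.6],[0,0,0],0],[[0,0,-1.6],[0,0,0],0],[[0,0,0],[0,0,0],0]]'
python3 - <<'E'
from h import *
togo([.5545,-.191,.2115],down(72.9))
for n in("scene","side"):
    p,d=viewer.read_camera(n);cv2.imwrite(f'pics/{n}3.png',p[:,:,::-1]);np.save(f'pics/{n}3.npy',d)
a=cv2.imread('pics/scene3.png')[110:250,180:450];b=cv2.imread('pics/side3.png')[100:360,180:420]
cv2.imwrite('pics/c3.png',cv2.vconcat([cv2.resize(a,(480,249)),cv2.resize(b,(480,350)[:2])]))
E
```

```text
t: 7.8
ee_pos: [0.5546, -0.1908, 0.1558]
tcp_rot: [[0.294, 0.956, 0.001], [0.956, -0.294, -0.0], [-0.0, 0.001, -1.0]]
contact_force: [-0.3, -0.3, -1.1]
width: 0.0031
grip_force: 58.7
t: 8.22
ee_pos: [0.557, -0.1913, 0.2213]
tcp_rot: [[0.295, 0.956, 0.008], [0.956, -0.295, -0.003], [-0.0, 0.008, -1.0]]
contact_force: [1.1, 0.2, 0.7]
width: 0.0034
grip_force: 58.7
pos [ 0.557  -0.1913  0.2213] yaw x 72.87 shift cm (tool) [-0.04 -0.25  0.98] turn [ 0.0085  0.0002 -0.0005] F [1.1 0.2 0.7] w 0.0034 t 8.2167
```

View pics/c3.png

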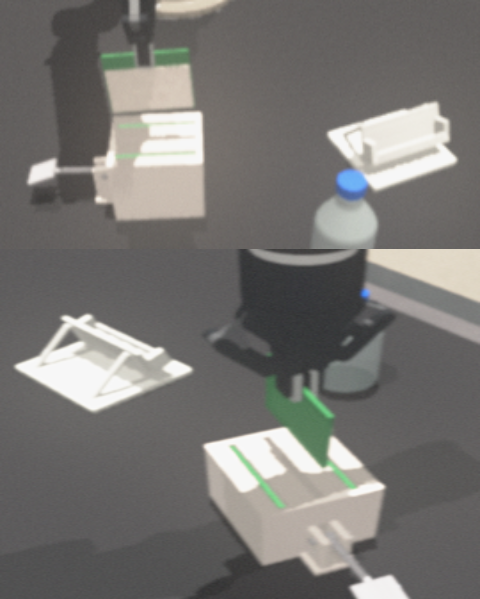

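The plate is clear of the slot and held level, with the coated white face on the scene camera's side. I measure its pose in the hand and take a closer fit of the stand's rest.

```bash
python3 - <<'E'
from h import *
np.set_printoptions(precision=4,suppress=True)
s=telemetry.sense();A=np.array(s['tcp_rot']);t=np.array(s['ee_pos'])
for n,box in(('scene',(225,130,305,185)),('side',(305,260,350,350))):
    I=cv2.imread(f'pics/{n}3.png').astype(int);P=cloud(n,np.load(f'pics/{n}3.npy'))
    a,b,c,d=box if n=='scene' else (300,100,355,345)
    q=P[b:d,a:c].reshape(-1,3);g=I[b:d,a:c].reshape(-1,3)
    L=(q-t)@A  # tool frame
    grn=g[:,1]-np.maximum(g[:,0],g[:,2])>20
    m=(abs(L[:,1])<.015)&(abs(L[:,0])<.07)&(L[:,2]>-.01)&(L[:,2]<.1)&((g.min(1)>90)|grn)
    q=L[m];c0=q.mean(0);U,S,V=np.linalg.svd(q-c0,full_matrices=False)
    print(n,m.sum(),'c',c0,'normal(tool)',V[2],'x',np.percentile(q[:,0],[.5,50,99.5]),'z',np.percentile(q[:,2],[.5,99.5]),'y',np.percentile(q[:,1],[5,50,95]))
    rc=cv2.minAreaRect(q[:,[0,2]].astype(np.float32)*1000);print(rc)
# stand
w=3.8
for n in('scene','side'):
    P=cloud(n,np.load(f'pics/{n}0.npy')).reshape(-1,3)
    a=np.radians(w);X=np.array([np.cos(a),np.sin(a),0]);Y=np.array([-X[1],X[0],0])
    S=np.c_[(P-[.587,.1465,0])@X,(P-[.587,.1465,0])@Y,P[:,2]]
    th=np.radians(20);C=S-[.018,0,.03]
    L=np.c_[C[:,0]*np.cos(th)+C[:,2]*np.sin(th),C[:,1],-C[:,0]*np.sin(th)+C[:,2]*np.cos(th)]
    m=(abs(L[:,0])<.012)&(abs(L[:,1])<.045)&(L[:,2]>.012)&(L[:,2]<.04)
    q=L[m]
    for _ in range(4):
        k=np.linalg.lstsq(np.c_[q[:,1:],np.ones(len(q))],q[:,0],rcond=None)[0];e=q[:,0]-np.c_[q[:,1:],np.ones(len(q))]@k
        q=q[abs(e)<max(2*e.std(),.001)]
    print(n,len(q),'rest x = ',k,'*(y,z,1)',e.std())
    m=(abs(L[:,0])<.03)&(abs(L[:,1])<.08)&(L[:,2]>.038)&(L[:,2]<.055);q=L[m];print(' top z',np.percentile(q[:,2],[50,95,99]),'y ext',np.percentile(q[:,1],[1,99]),'x',np.percentile(q[:,0],[5,95]))
    m=(L[:,0]>.008)&(L[:,0]<.028)&(abs(L[:,1])<.08)&(L[:,2]>.012)&(L[:,2]<.03);q=L[m];print(' cheeks',len(q),[ (np.round(np.percentile(q[k,1],[2,50,98]),4),k.sum()) for k in(q[:,1]<-.03,q[:,1]>.03) if k.any()])
    m=(L[:,0]>.004)&(L[:,0]<.014)&(abs(L[:,1])<.045)&(abs(L[:,2])<.008);q=L[m];print(' ledge z',len(q),np.median(q[:,2]) if len(q) else 0)
E
```

```text
scene 1500 c [0.0033 0.0052 0.0327] normal(tool) [0.0077 0.9999 0.0106] x [-0.0474  0.0041  0.0537] z [-0.0071  0.074 ] y [0.0027 0.0051 0.0075]
((2.9605331420898438, 32.35175704956055), (85.72129821777344, 101.11479949951172), 87.24137878417969)
side 1225 c [-0.0117 -0.0007  0.0347] normal(tool) [0.0143 0.9999 0.0007] x [-0.0497 -0.0146  0.0513] z [-0.0091  0.0759] y [-0.0022 -0.0009  0.0026]
((1.2329635620117188, 32.8436393737793), (86.3222427368164, 101.22050476074219), 87.88422393798828)
scene 272 rest x =  [ 0.0038 -0.0042  0.0056] *(y,z,1) 0.0010929277376742516
 top z [0.0412 0.0437 0.0441] y ext [-0.0635  0.0645] x [-0.0001  0.0076]
 cheeks 75 [(array([-0.0649, -0.0622, -0.0546]), np.int64(37)), (array([0.0494, 0.0592, 0.0658]), np.int64(35))]
 ledge z 99 0.0023536695821324677
side 100 rest x =  [-0.0046 -0.0057 -0.0002] *(y,z,1) 0.00032395441770130827
 top z [0.0424 0.0448 0.0458] y ext [-0.0637  0.0613] x [-0.0094  0.0043]
 cheeks 97 [(array([-0.0662, -0.0631, -0.0569]), np.int64(55)), (array([0.0556, 0.0582, 0.065 ]), np.int64(42))]
 ledge z 0 0
```

```bash
cat > held.py <<'E'
from h import *
np.set_printoptions(precision=4,suppress=True)
def held(off=0):
  s=telemetry.sense();A=np.array(s['tcp_rot']);t=np.array(s['ee_pos']);print(t,yaw(A[:,0]))
  for n in('scene','side'):
    p,d=viewer.read_camera(n)
    I=p.astype(int).reshape(-1,3);L=(cloud(n,d).reshape(-1,3)-t)@A
    grn=I[:,1]-np.maximum(I[:,0],I[:,2])>20
    m=(abs(L[:,1])<.012)&(abs(L[:,0])<.06)&(L[:,2]>-.012)&(L[:,2]<.085)&((I.min(1)>90)|grn)
    q=L[m];c0=q.mean(0);V=np.linalg.svd(q-c0,full_matrices=False)[2]
    print(n,len(q),'c',c0,'normal',V[2]*np.sign(V[2,1]))
    for lo in(-.04,-.02,.0,.02):
        k=(q[:,0]>lo)&(q[:,0]<lo+.02);print('  x',lo,'z',np.percentile(q[k,2],[1,99]))
    for lo in(.01,.03,.05):
        k=(q[:,2]>lo)&(q[:,2]<lo+.015);print('  z',lo,'x',np.percentile(q[k,0],[1,99]))
E
python3 -c "
from held import *;held()"
```

```text
[ 0.5549 -0.191   0.2175] 72.87228097641956
scene 1491 c [0.0032 0.0028 0.0361] normal [0.0075 0.9998 0.021 ]
  x -0.04 z [-0.      0.0772]
  x -0.02 z [-0.0093  0.077 ]
  x 0.0 z [-0.0102  0.0753]
  x 0.02 z [-0.0028  0.0746]
  z 0.01 x [-0.0473  0.0513]
  z 0.03 x [-0.0464  0.0523]
  z 0.05 x [-0.0457  0.053 ]
side 1230 c [-0.0124 -0.0027  0.0367] normal [0.0139 0.9999 0.0092]
  x -0.04 z [-0.0012  0.0786]
  x -0.02 z [-0.0113  0.0771]
  x 0.0 z [0.0259 0.0777]
  x 0.02 z [0.0235 0.0763]
  z 0.01 x [-0.0498  0.0405]
  z 0.03 x [-0.0486  0.0504]
  z 0.05 x [-0.0479  0.0503]
```

The plate sits centred between the pads but is tilted about 0.041 rad in its own plane, because the lifter pries one end. I'll allow for that in the target pose.

```bash
cat > goal.py <<'E'
from h import *
a,th=np.radians(3.8),np.radians(20)
X0=np.array([np.cos(a),np.sin(a),0]);Y=np.array([-X0[1],X0[0],0]);Z0=np.array([0,0,1.])
CX=X0*np.cos(th)+Z0*np.sin(th);CZ=Z0*np.cos(th)-X0*np.sin(th);RC=np.c_[CX,Y,CZ]
OC=np.array([.587,.1465,0])+.018*X0+.03*Z0+.0027*CX
k=.041;up=-np.array([np.sin(k),0,np.cos(k)]);px=np.array([0,1.,0]);RPT=np.c_[px,np.cross(up,px),up]
foot=np.array([.003,0,.0765])
RT=RC@RPT.T
def go(fx,fy,fz,OC=OC): # foot in cradle coords, mm
    p=OC+RC@(np.array([fx,fy,fz])/1000)-RT@foot
    togo(p,RT);s=telemetry.sense();f=(np.array(s['ee_pos'])+np.array(s['tcp_rot'])@foot-OC)@RC*1000
    print('foot in cradle now mm',np.round(f,1),'force in cradle',np.round(RC.T@s['contact_force'],1),'target tcp',np.round(p,4))
E
python3 -c "
from goal import *
go(9,0,70)"
```

```text
pos [ 0.5537 -0.1907  0.2156] yaw x 72.88 shift cm (tool) [32.47 -8.72  4.39] turn [-0.3539  0.0235 -0.3542] F [-1.  -0.2 -2.2] w 0.0032 t 8.4167
foot in cradle now mm [ -33.6 -331.5  127.3] force in cradle [-1.7 -0.1 -1.7] target tcp [0.5659 0.1452 0.1717]
```

```bash
python3 -m inch '[[[1.0,-0.3,0],[0,0,0],0],[[2.0,-0.55,0],[0,0,0],0],[[2.4,-0.65,0],[0,0,0],0],[[2.4,-0.65,0],[0,0,0],0],[[2.4,-0.65,0],[0,0,0],0]]'
python3 -m inch '[[[2.4,-0.65,0],[0,0,0],0],[[2.4,-0.65,0],[0,0,0],0],[[2.4,-0.65,0],[0,0,0],0],[[2.4,-0.65,0],[0,0,0],0],[[2.4,-0.65,0],[0,0,0],0]]'
python3 -m inch '[[[2.4,-0.65,0],[0,0,0],0],[[2.4,-0.65,0],[0,0,0],0],[[2.4,-0.65,0],[0,0,0],0],[[1.8,-0.4,0],[0,0,0],0],[[1.0,-0.3,0],[0,0,0],0]]'
python3 -m inch '[[[0,0,0],[-0.05,0.003,-0.05],0],[[0,0,0],[-0.05,0.003,-0.05],0],[[0,0,0],[-0.05,0.003,-0.05],0],[[0,0,0],[-0.05,0.003,-0.05],0],[[0,0,0],[-0.05,0.003,-0.05],0]]'
python3 -m inch '[[[0,0,0],[-0.05,0.003,-0.05],0],[[0,0,0],[-0.05,0.003,-0.05],0],[[0,0,0],[0,0,0],0],[[0,0,0],[0,0,0],0],[[0,0,0],[0,0,0],0]]'
python3 -c "
from goal import *
go(9,0,70)"
```

```text
t: 8.83
ee_pos: [0.5569, -0.0831, 0.2153]
tcp_rot: [[0.294, 0.956, -0.002], [0.956, -0.294, 0.001], [0.0, -0.002, -1.0]]
contact_force: [-0.6, 0.1, -1.1]
width: 0.0037
grip_force: 58.7
t: 9.25
ee_pos: [0.561, 0.0412, 0.2154]
tcp_rot: [[0.294, 0.956, -0.002], [0.956, -0.294, 0.0], [-0.0, -0.002, -1.0]]
contact_force: [1.0, 0.3, -1.3]
width: 0.003
grip_force: 58.7
t: 9.67
ee_pos: [0.5648, 0.1466, 0.2155]
tcp_rot: [[0.29, 0.957, -0.002], [0.957, -0.29, 0.002], [0.001, -0.002, -1.0]]
contact_force: [-0.4, 0.9, -0.7]
width: 0.0036
grip_force: 58.7
t: 10.08
ee_pos: [0.5654, 0.1423, 0.2156]
tcp_rot: [[0.047, 0.968, 0.246], [0.999, -0.042, -0.029], [-0.017, 0.247, -0.969]]
contact_force: [-0.2, 0.7, -1.6]
width: 0.0033
grip_force: 58.8
t: 10.5
ee_pos: [0.5663, 0.1422, 0.2162]
tcp_rot: [[-0.046, 0.939, 0.34], [0.998, 0.057, -0.022], [-0.04, 0.339, -0.94]]
contact_force: [0.6, 0.4, -0.8]
width: 0.0036
grip_force: 58.8
pos [0.5663 0.1422 0.2162] yaw x 92.64 shift cm (tool) [ 0.48 -1.53  4.16] turn [-0.0039  0.0031 -0.0054] F [ 0.6  0.4 -0.8] w 0.0036 t 10.5
foot in cradle now mm [ 24.1  -3.3 111.8] force in cradle [ 0.3  0.4 -1. ] target tcp [0.5659 0.1452 0.1717]
```

```bash
python3 -m inch '[[[0.12,-0.38,0.8],[-0.004,0.003,-0.005],0],[[0.12,-0.38,0.8],[0,0,0],0],[[0.12,-0.38,0.9],[0,0,0],0],[[0.12,-0.38,0.8],[0,0,0],0],[[0,0,0.8],[0,0,0],0]]'
python3 -m inch '[[[0,0,0.5],[0,0,0],0],[[0,0,0.5],[0,0,0],0],[[0,0,0],[0,0,0],0],[[0,0,0],[0,0,0],0],[[0,0,0],[0,0,0],0]]'
python3 - <<'E'
from goal import *
np.set_printoptions(precision=4,suppress=True)
go(9,0,40)
V=[]
for n in('scene','side','wrist'):
    s=telemetry.sense();p,d=viewer.read_camera(n);cv2.imwrite(f'pics/{n}4.png',p[:,:,::-1]);np.save(f'pics/{n}4.npy',d)
    L=(cloud(n,d,s).reshape(-1,3)-OC)@RC;g=p.reshape(-1,3).astype(int);grn=g[:,1]-np.maximum(g[:,0],g[:,2])>20
    ok=(g.min(1)>90)|grn
    m=ok&(abs(L[:,0]-9)<1e9)&(L[:,2]>.06)&(L[:,2]<.125)&(abs(L[:,1])<.065)&(abs(L[:,0]-.009)<.015)
    q=L[m]
    if len(q)>50:
        v=np.linalg.svd(q-q.mean(0),full_matrices=False)[2][2];print(n,'plate',len(q),'c',q.mean(0),'n',v*np.sign(v[0]),'y',[np.percentile(q[(q[:,2]>z)&(q[:,2]<z+.015),1],[1,99]) for z in(.065,.085,.1) if ((q[:,2]>z)&(q[:,2]<z+.015)).any()])
    m=ok&(abs(L[:,0])<.008)&(L[:,2]>.012)&(L[:,2]<.036)&(abs(L[:,1])<.048);q=L[m]
    if len(q)>50:
        k=np.linalg.lstsq(np.c_[q[:,1:],np.ones(len(q))],q[:,0],rcond=None)[0];print(n,'rest',len(q),'c',q.mean(0),'fit',k)
    m=ok&(L[:,0]>.005)&(L[:,0]<.03)&(L[:,2]>.012)&(L[:,2]<.03)&(abs(L[:,1])<.075);q=L[m]
    for k in(q[:,1]<-.04,q[:,1]>.04):
        if k.sum()>5:print('   cheek',k.sum(),np.percentile(q[k,1],[2,50,98]))
a=cv2.imread('pics/scene4.png')[110:230,340:470];b=cv2.imread('pics/side4.png')[80:240,150:320];c=cv2.imread('pics/wrist4.png')
cv2.imwrite('pics/c4.png',cv2.vconcat([cv2.hconcat([cv2.resize(a,(318,294)),cv2.resize(b,(312,294))]),cv2.resize(c,(630,300))]))
E
```

```text
t: 10.92
ee_pos: [0.5645, 0.1457, 0.1703]
tcp_rot: [[-0.054, 0.938, 0.342], [0.998, 0.064, -0.018], [-0.039, 0.341, -0.939]]
contact_force: [-0.9, 0.2, -1.4]
width: 0.0034
grip_force: 58.9
t: 11.33
ee_pos: [0.5695, 0.1455, 0.1634]
tcp_rot: [[-0.053, 0.937, 0.345], [0.998, 0.063, -0.018], [-0.039, 0.344, -0.938]]
contact_force: [0.0, 0.1, -0.8]
width: 0.0037
grip_force: 58.8
pos [0.5695 0.1455 0.1634] yaw x 93.06 shift cm (tool) [ 0.08 -0.06  2.09] turn [ 0.0019 -0.0003  0.001 ] F [ 0.   0.1 -0.8] w 0.0037 t 11.3333
foot in cradle now mm [ 9.7  0.1 60.9] force in cradle [-0.3  0.1 -0.8] target tcp [0.5761 0.1459 0.1435]
scene plate 933 c [ 0.0124 -0.0021  0.0927] n [ 1.     -0.006  -0.0003] y [array([-0.0496,  0.0498]), array([-0.0507,  0.0512]), array([-0.0501,  0.0488])]
scene rest 286 c [ 0.0029 -0.0009  0.0241] fit [0.0078 0.0189 0.0024]
   cheek 39 [-0.0646 -0.0625 -0.0564]
   cheek 45 [0.0466 0.0589 0.0655]
side plate 331 c [ 0.0065 -0.0174  0.0906] n [ 0.9998  0.0177 -0.0008] y [array([-0.0509,  0.0453]), array([-0.0512,  0.0363]), array([-0.0512,  0.0174])]
side rest 95 c [-0.0033  0.0107  0.0244] fit [-0.0177 -0.0026 -0.003 ]
   cheek 58 [-0.0661 -0.063  -0.0566]
   cheek 25 [0.0562 0.0587 0.0627]
wrist plate 334 c [0.0121 0.0405 0.1075] n [ 0.9992  0.03   -0.0265] y [array([0.0484, 0.0497]), array([0.0482, 0.0497]), array([0.0482, 0.0496])]
wrist rest 115 c [0.0033 0.0016 0.0238] fit [0.0731 0.0928 0.0009]
   cheek 378 [0.0566 0.0601 0.0636]
```

View pics/c4.png

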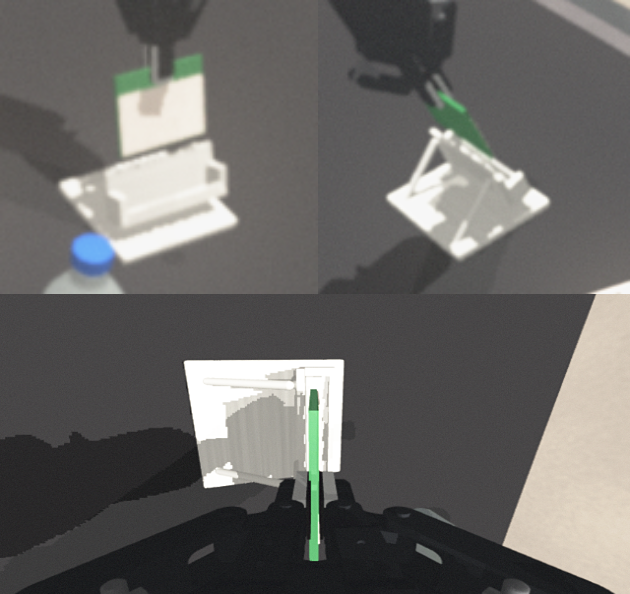

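The plate hovers parallel over the ledge. It is centred between the cheeks (±50 inside ±56.6 mm), its back face is about 4.6 mm off the rest, and it is well inside the lip. I descend along the slope.

```bash
python3 -m inch '[[[0.06,0,1.2],[0,0,0],0],[[0.06,0,1.2],[0,0,0],0],[[0.04,0,1.2],[0,0,0],0],[[0.04,0,0.8],[0,0,0],0],[[0.04,0,0.4],[0,0,0],0]]'
python3 -m inch '[[[0,0,0.3],[0,0,0],0],[[0.02,0,0.2],[0,0,0],0],[[0,0,0],[0,0,0],0],[[0,0,0],[0,0,0],0],[[0,0,0],[0,0,0],0]]'
python3 -c "
from goal import *
go(9,0,0)"
```

```text
t: 11.9
ee_pos: [0.5854, 0.1466, 0.1169]
tcp_rot: [[-0.053, 0.938, 0.344], [0.998, 0.063, -0.019], [-0.039, 0.342, -0.939]]
contact_force: [-0.1, -0.3, -1.0]
width: 0.0033
grip_force: 58.9
t: 12.32
ee_pos: [0.5875, 0.1472, 0.1137]
tcp_rot: [[-0.053, 0.937, 0.346], [0.998, 0.064, -0.018], [-0.039, 0.344, -0.938]]
contact_force: [0.7, -0.5, -0.8]
width: 0.0033
grip_force: 58.9
pos [0.5875 0.1472 0.1137] yaw x 93.07 shift cm (tool) [-0.02 -0.06  0.81] turn [ 0.002  -0.0003  0.0012] F [ 0.7 -0.5 -0.8] w 0.0033 t 12.3167
foot in cradle now mm [9.7 0.5 8.1] force in cradle [ 0.4 -0.6 -0.9] target tcp [0.5898 0.1468 0.1059]
```

```bash
python3 -m inch '[[[0,0,0.15],[0,0,0],0],[[0,0,0.15],[0,0,0],0],[[0,0,0.15],[0,0,0],0],[[0,0,0.1],[0,0,0],0],[[0,0,0],[0,0,0],0]]'
python3 -c "
from goal import *
go(9,0,0)"
python3 -m inch '[[[0,0,0.08],[0,0,0],0],[[0,0,0.08],[0,0,0],0],[[0,0,0],[0,0,0],0],[[0,0,0],[0,0,0],0],[[0,0,0],[0,0,0],0]]'
python3 -c "
from goal import *
go(9,0,0)"
```

```text
t: 12.73
ee_pos: [0.5891, 0.1468, 0.1077]
tcp_rot: [[-0.053, 0.937, 0.344], [0.998, 0.063, -0.018], [-0.039, 0.343, -0.939]]
contact_force: [0.1, -0.6, -0.6]
width: 0.0032
grip_force: 58.9
pos [0.5891 0.1468 0.1077] yaw x 93.06 shift cm (tool) [0.01 0.01 0.19] turn [0.0007 0.0001 0.0012] F [ 0.1 -0.6 -0.6] w 0.0032 t 12.7333
foot in cradle now mm [9.  0.  1.9] force in cradle [-0.2 -0.6 -0.6] target tcp [0.5898 0.1468 0.1059]
t: 13.15
ee_pos: [0.5897, 0.1469, 0.1065]
tcp_rot: [[-0.053, 0.937, 0.345], [0.998, 0.063, -0.018], [-0.039, 0.343, -0.939]]
contact_force: [-0.2, -0.1, -1.1]
width: 0.0034
grip_force: 58.9
pos [0.5897 0.1469 0.1065] yaw x 93.06 shift cm (tool) [-0.01 -0.01  0.05] turn [ 0.0011 -0.0001  0.0012] F [-0.2 -0.1 -1.1] w 0.0034 t 13.15
foot in cradle now mm [9.2 0.1 0.5] force in cradle [-0.6 -0.1 -1. ] target tcp [0.5898 0.1468 0.1059]
```

```bash
python3 -m inch '[[[0,-0.1,0],[0,0,0],0],[[0,-0.1,0],[0,0,0],0],[[0,-0.1,0],[0,0,0],0],[[0,0,0],[0,0,0],0],[[0,0,0],[0,0,0],0]]'
python3 -m inch '[[[0,0,0.06],[0,0,0],0],[[0,0,0.06],[0,0,0],0],[[0,0,0],[0,0,0],0],[[0,0,0],[0,0,0],0],[[0,0,0],[0,0,0],0]]'
python3 -c "
from goal import *
go(5,0,0)"
python3 -m inch '[[[0,0,0.06],[0,0,0],0],[[0,0,0.06],[0,0,0],0],[[0,0,0],[0,0,0],0],[[0,0,0],[0,0,0],0],[[0,0,0],[0,0,0],0]]'
python3 -c "
from goal import *
go(5,0,0)"
```

```text
t: 13.57
ee_pos: [0.5868, 0.1467, 0.1055]
tcp_rot: [[-0.053, 0.937, 0.345], [0.998, 0.064, -0.018], [-0.039, 0.343, -0.939]]
contact_force: [1.5, -0.7, -1.2]
width: 0.0035
grip_force: 58.9
t: 13.98
ee_pos: [0.5874, 0.147, 0.1046]
tcp_rot: [[-0.054, 0.937, 0.345], [0.998, 0.064, -0.018], [-0.039, 0.343, -0.938]]
contact_force: [-1.7, 1.2, 1.9]
width: 0.0035
grip_force: 59.4
pos [0.5874 0.147  0.1046] yaw x 93.08 shift cm (tool) [-0.03 -0.14 -0.04] turn [ 0.0016 -0.0004  0.0013] F [-1.7  1.2  1.9] w 0.0035 t 13.9833
foot in cradle now mm [ 6.5  0.4 -0.4] force in cradle [-0.8  1.3  2.4] target tcp [0.586  0.1466 0.1046]
t: 14.4
ee_pos: [0.5879, 0.1471, 0.1047]
tcp_rot: [[-0.053, 0.937, 0.346], [0.998, 0.064, -0.018], [-0.039, 0.344, -0.938]]
contact_force: [-7.0, -0.8, 12.1]
width: 0.0036
grip_force: 61.0
pos [0.5879 0.1471 0.1047] yaw x 93.06 shift cm (tool) [-0.04 -0.18 -0.06] turn [0.0025 0.0003 0.0014] F [-7.  -0.8 12.1] w 0.0036 t 14.4
foot in cradle now mm [ 7.   0.4 -0.6] force in cradle [-2.5 -0.4 13.7] target tcp [0.586  0.1466 0.1046]
```

Foot on the ledge (13.7 N). I ease off and slide it back to the rest.

```bash
python3 -m inch '[[[0,0,-0.09],[0,0,0],0],[[0,-0.08,0],[0,0,0],0],[[0,-0.08,0],[0,0,0],0],[[0,0,0],[0,0,0],0],[[0,0,0],[0,0,0],0]]'
python3 -c "
from goal import *
go(5,0,0)"
python3 -m inch '[[[0,-0.05,0],[0,0,0],0],[[0,-0.05,0],[0,0,0],0],[[0,0,0],[0,0,0],0],[[0,0,0],[0,0,0],0],[[0,0,0],[0,0,0],0]]'
python3 -c "
from goal import *
go(5,0,0)"
```

```text
t: 14.82
ee_pos: [0.5868, 0.147, 0.1043]
tcp_rot: [[-0.054, 0.936, 0.347], [0.998, 0.064, -0.017], [-0.038, 0.345, -0.938]]
contact_force: [-0.9, 1.1, 5.5]
width: 0.0036
grip_force: 59.8
pos [0.5868 0.147  0.1043] yaw x 93.09 shift cm (tool) [-0.04 -0.07 -0.05] turn [ 0.0032 -0.0008  0.0014] F [-0.9  1.1  5.5] w 0.0036 t 14.8167
foot in cradle now mm [ 5.9  0.5 -0.5] force in cradle [1.2 1.1 5.5] target tcp [0.586  0.1466 0.1046]
t: 15.23
ee_pos: [0.5864, 0.147, 0.1042]
tcp_rot: [[-0.054, 0.936, 0.347], [0.998, 0.064, -0.017], [-0.038, 0.346, -0.938]]
contact_force: [1.6, -0.1, 4.7]
width: 0.0034
grip_force: 59.6
pos [0.5864 0.147  0.1042] yaw x 93.08 shift cm (tool) [-0.04 -0.02 -0.05] turn [ 0.0041 -0.0011  0.0012] F [ 1.6 -0.1  4.7] w 0.0034 t 15.2333
foot in cradle now mm [ 5.5  0.4 -0.5] force in cradle [ 3.1 -0.2  3.9] target tcp [0.586  0.1466 0.1046]
```

```bash
python3 -m inch '[[[0,-0.06,0],[0,0,0],0],[[0,-0.06,0],[0,0,0],0],[[0,0,0],[0,0,0],0],[[0,0,0],[0,0,0],0],[[0,0,0],[0,0,0],0]]'
python3 -c "
from goal import *
go(5,0,0)"
python3 -m inch '[[[0,-0.05,0],[0,0,0],0],[[0,-0.05,0],[0,0,0],0],[[0,0,0],[0,0,0],0],[[0,0,0],[0,0,0],0],[[0,0,0],[0,0,0],0]]'
python3 - <<'E'
from goal import *
np.set_printoptions(precision=4,suppress=True)
go(5,0,0)
p,d=viewer.read_camera('scene');L=(cloud('scene',d).reshape(-1,3)-OC)@RC;g=p.reshape(-1,3).astype(int)
grn=g[:,1]-np.maximum(g[:,0],g[:,2])>20
m=((g.min(1)>90)|grn)&(L[:,2]>.012)&(L[:,2]<.085)&(abs(L[:,1])<.052)&(abs(L[:,0]-.008)<.01);q=L[m]
k=np.linalg.lstsq(np.c_[q[:,1:],np.ones(len(q))],q[:,0],rcond=None)[0];print(len(q),q.mean(0),'fit',k)
for lo in(.012,.03,.05,.065):
    j=(q[:,2]>lo)&(q[:,2]<lo+.015);print(lo,j.sum(),np.median(q[j,0]))
E
```

```text
t: 15.65
ee_pos: [0.5863, 0.1469, 0.1042]
tcp_rot: [[-0.054, 0.936, 0.349], [0.998, 0.063, -0.016], [-0.037, 0.347, -0.937]]
contact_force: [5.0, 0.5, 3.9]
width: 0.0033
grip_force: 59.3
pos [0.5863 0.1469 0.1042] yaw x 93.07 shift cm (tool) [-0.03 -0.01 -0.05] turn [ 0.0058 -0.0017  0.0008] F [5.  0.5 3.9] w 0.0033 t 15.65
foot in cradle now mm [ 5.5  0.4 -0.5] force in cradle [6.1 0.2 2. ] target tcp [0.586  0.1466 0.1046]
t: 16.07
ee_pos: [0.5862, 0.1469, 0.1041]
tcp_rot: [[-0.054, 0.935, 0.35], [0.998, 0.063, -0.016], [-0.037, 0.349, -0.936]]
contact_force: [8.3, 1.3, 1.6]
width: 0.0034
grip_force: 58.9
pos [0.5862 0.1469 0.1041] yaw x 93.08 shift cm (tool) [-0.04  0.   -0.04] turn [ 0.0072 -0.0022  0.0006] F [8.3 1.3 1.6] w 0.0034 t 16.0667
foot in cradle now mm [ 5.5  0.5 -0.5] force in cradle [ 8.4  0.7 -1.4] target tcp [0.586  0.1466 0.1046]
878 [ 0.0079 -0.0027  0.0456] fit [ 0.0123 -0.0112  0.0085]
0.012 191 0.00845379477821135
0.03 204 0.008260708389697072
0.05 198 0.0077529197644719385
0.065 167 0.007012609593773359
```

The front face sits 5.0 mm off the rest as seen by the same camera, which is one plate thickness, so it is flat. I ease the push and open slowly.

```bash
python3 -m inch '[[[0,0.07,0],[0,0,0],0],[[0,0.06,0],[0,0,0],0],[[0,0,0],[0,0,0],0.5],[[0,0,0],[0,0,0],0.7],[[0,0,0],[0,0,0],0.9]]'
python3 -m inch '[[[0,0,0],[0,0,0],1.2],[[0,0,0],[0,0,0],1.6],[[0,0,0],[0,0,0],2],[[0,0,0],[0,0,0],2.4],[[0,0,0],[0,0,0],2.4]]'
python3 -c "
from goal import *
go(5,0,0)"
python3 -m inch '[[[0,0,-0.3],[0,0,0],2.4],[[0,0,-0.5],[0,0,0],2.4],[[0,0,-0.8],[0,0,0],2.4],[[0,0,-1.0],[0,0,0],2.4],[[0,0,-1.2],[0,0,0],2.4]]'
python3 -m inch '[[[0,0,-1.5],[0,0,0],2.4],[[0,0,-1.5],[0,0,0],2.4],[[0,0,-1.5],[0,0,0],2.4],[[0,0,-1.5],[0,0,0],2.4],[[0,0,0],[0,0,0],2.4]]'
python3 - <<'E'
from goal import *
np.set_printoptions(precision=4,suppress=True)
for n in('scene','side'):
  p,d=viewer.read_camera(n);cv2.imwrite(f'pics/{n}5.png',p[:,:,::-1])
  P=cloud(n,d).reshape(-1,3);L=(P-OC)@RC;g=p.reshape(-1,3).astype(int)
  grn=g[:,1]-np.maximum(g[:,0],g[:,2])>20
  m=((g.min(1)>90)|grn)&(L[:,2]>(.05 if n=='side' else .012))&(L[:,2]<.088)&(abs(L[:,1])<.054)&(abs(L[:,0]-.006)<.012);q=L[m]
  k=np.linalg.lstsq(np.c_[q[:,1:],np.ones(len(q))],q[:,0],rcond=None)[0];print(n,len(q),q.mean(0),'fit',k)
  for lo in(-.045,-.015,.02):
    j=(q[:,1]>lo)&(q[:,1]<lo+.025);print('  top z at y',lo,np.percentile(q[j,2],97))
  j=q[:,2]>.05;print('  y',np.percentile(q[j,1],[1,99]))
a=cv2.imread('pics/scene5.png')[90:300,180:470];b=cv2.imread('pics/side5.png')[80:370,150:480]
cv2.imwrite('pics/c5.png',cv2.hconcat([cv2.resize(a,(400,290)),cv2.resize(b,(400,290))]))
E
```

```text
t: 16.53
ee_pos: [0.5823, 0.1458, 0.1015]
tcp_rot: [[-0.053, 0.939, 0.341], [0.998, 0.063, -0.02], [-0.04, 0.339, -0.94]]
contact_force: [0.1, -0.7, -0.1]
width: 0.0091
grip_force: 0.5
t: 16.95
ee_pos: [0.5837, 0.1462, 0.1025]
tcp_rot: [[-0.053, 0.938, 0.344], [0.998, 0.064, -0.019], [-0.039, 0.342, -0.939]]
contact_force: [-0.7, 0.3, 0.1]
width: 0.0238
grip_force: 0.0
pos [0.5837 0.1462 0.1025] yaw x 93.06 shift cm (tool) [ 0.01  0.3  -0.12] turn [0.0001 0.0003 0.0013] F [-0.7  0.3  0.1] w 0.0238 t 16.95
foot in cradle now mm [ 2.  -0.2 -1.2] force in cradle [-0.6  0.4  0.3] target tcp [0.586  0.1466 0.1046]
t: 17.37
ee_pos: [0.5706, 0.1472, 0.1394]
tcp_rot: [[-0.054, 0.937, 0.345], [0.998, 0.064, -0.018], [-0.039, 0.343, -0.939]]
contact_force: [0.3, -0.1, 0.4]
width: 0.0242
grip_force: 0.0
t: 17.78
ee_pos: [0.5513, 0.1494, 0.199]
tcp_rot: [[-0.054, 0.935, 0.351], [0.998, 0.064, -0.017], [-0.038, 0.349, -0.936]]
contact_force: [0.9, 0.0, 0.2]
width: 0.0239
grip_force: 0.0
scene 968 [ 0.0075 -0.0028  0.0445] fit [ 0.018  -0.1846  0.0157]
  top z at y -0.045 0.07460991948243455
  top z at y -0.015 0.07507883724615534
  top z at y 0.02 0.07507281769935753
  y [-0.0499  0.0498]
side 153 [-0.0013 -0.0096  0.0705] fit [-0.0087 -0.1032  0.0059]
  top z at y -0.045 0.07925442091495098
  top z at y -0.015 0.07875864413705397
  top z at y 0.02 0.07866859332860954
  y [-0.0524  0.0487]
```

View pics/c5.png

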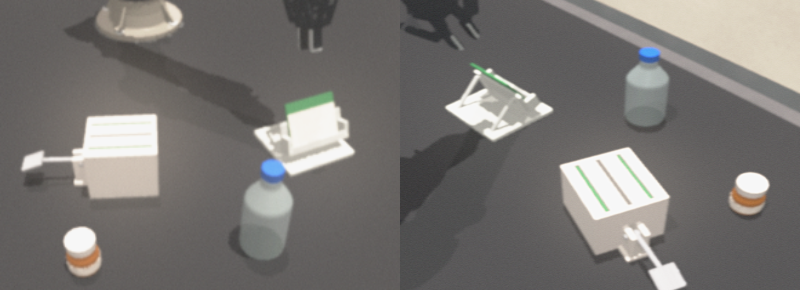

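The plate stands free on the stand, and the bottle, jar and other plates are unmoved. However, the fit shows its face about 10° off the rest: the foot was dragged out about 8 mm as the tool relaxed on opening. I'll mend it by nudging the lower face back with shut fingertips, tool upright.

```bash
cat >> goal.py <<'E'
RV=np.c_[Y,X0,-Z0]  # upright tool: x along Y, y along X0
def tip(cx,cy,cz,dz=0):
    p=OC+RC@(np.array([cx,cy,cz])/1000)+[0,0,.014+dz];togo(p,RV)
    s=telemetry.sense();q=np.array(s['ee_pos'])+np.array(s['tcp_rot'])[:,2]*.014
    print('tip in cradle mm',np.round((q-OC)@RC*1000,1))
E
python3 -c "
from goal import *
tip(38,0,16,.07)"
```

```text
pos [0.5506 0.1483 0.1959] yaw x 93.06 shift cm (tool) [-0.1   6.34  7.98] turn [ 0.3522  0.0407 -0.006 ] F [-0.6  0.5 -0.6] w 0.0242 t 17.8833
tip in cradle mm [  3.1   3.6 160.5]
```

```bash
python3 -m inch '[[[0,1.5,0.5],[0,0,0],0],[[0,2,0.7],[0,0,0],0],[[0,2,0.7],[0,0,0],0],[[0,2,0.7],[0,0,0],0],[[0,1,0.4],[0,0,0],0]]'
python3 -m inch '[[[0,0,0],[0.088,0.01,0],0],[[0,0,0],[0.088,0.01,0],0],[[0,0,0],[0.088,0.01,0],0],[[0,0,0],[0.088,0.01,0],0],[[0,0,0],[0,0,0],0]]'
python3 -c "
from goal import *
tip(38,0,16)"
```

```text
t: 18.3
ee_pos: [0.6422, 0.1525, 0.1948]
tcp_rot: [[-0.052, 0.937, 0.344], [0.998, 0.062, -0.018], [-0.039, 0.342, -0.939]]
contact_force: [0.2, -1.2, 0.2]
width: -0.0
grip_force: 0.0
t: 18.72
ee_pos: [0.6428, 0.1516, 0.1941]
tcp_rot: [[-0.057, 0.998, -0.004], [0.998, 0.057, 0.001], [0.001, -0.004, -1.0]]
contact_force: [0.8, 0.6, -0.4]
width: 0.0001
grip_force: 0.0
pos [0.6428 0.1516 0.1941] yaw x 93.26 shift cm (tool) [-0.16 -0.47 12.11] turn [-0.0043 -0.0013 -0.0095] F [ 0.8  0.6 -0.4] w 0.0001 t 18.7167
tip in cradle mm [ 84.3   1.4 128. ]
```

```bash
python3 -m inch '[[[-0.05,0,2.2],[0,0,-0.009],0],[[-0.05,0,2.2],[0,0,0],0],[[-0.05,0,2.2],[0,0,0],0],[[0,0,2.2],[0,0,0],0],[[0,0,1.6],[0,0,0],0]]'
python3 -m inch '[[[0,0,1.0],[0,0,0],0],[[0,0,0.6],[0,0,0],0],[[0,0,0],[0,0,0],0],[[0,0,0],[0,0,0],0],[[0,0,0],[0,0,0],0]]'
python3 -c "
from goal import *
tip(30,0,16)"
```

```text
t: 19.13
ee_pos: [0.638, 0.1512, 0.0891]
tcp_rot: [[-0.07, 0.998, -0.004], [0.998, 0.07, -0.001], [-0.001, -0.004, -1.0]]
contact_force: [-0.4, 0.5, -0.3]
width: 0.0001
grip_force: 0.0
t: 19.55
ee_pos: [0.641, 0.152, 0.0771]
tcp_rot: [[-0.069, 0.998, 0.001], [0.998, 0.069, 0.001], [0.001, 0.001, -1.0]]
contact_force: [-0.0, -0.7, 0.8]
width: -0.0001
grip_force: 0.0
pos [0.641  0.152  0.0771] yaw x 93.98 shift cm (tool) [-0.19 -1.1   0.69] turn [ 0.0006 -0.0008  0.0031] F [-0.  -0.7  0.8] w -0.0001 t 19.55
tip in cradle mm [42.7  1.9 18.7]
```

```bash
python3 -m inch '[[[-0.05,-0.3,0.2],[0,0,0],0],[[-0.05,-0.3,0.2],[0,0,0],0],[[-0.05,-0.25,0.2],[0,0,0],0],[[0,-0.25,0.1],[0,0,0],0],[[0,0,0],[0,0,0],0]]'
python3 -c "
from goal import *
tip(25,0,16)"
python3 -m inch '[[[0,-0.12,0.04],[0,0,0],0],[[0,-0.12,0.04],[0,0,0],0],[[0,-0.12,0.04],[0,0,0],0],[[0,0,0],[0,0,0],0],[[0,0,0],[0,0,0],0]]'
python3 -c "
from goal import *
tip(20,0,16)"
```

```text
t: 19.97
ee_pos: [0.6285, 0.1491, 0.0685]
tcp_rot: [[-0.069, 0.998, -0.003], [0.998, 0.069, -0.0], [-0.0, -0.003, -1.0]]
contact_force: [-0.4, 0.2, -0.6]
width: 0.0002
grip_force: 0.0
pos [0.6285 0.1491 0.0685] yaw x 93.98 shift cm (tool) [ 0.02 -0.3   0.  ] turn [-0.0029  0.0001  0.0032] F [-0.4  0.2 -0.6] w 0.0002 t 19.9667
tip in cradle mm [27.8 -0.2 15. ]
t: 20.38
ee_pos: [0.6258, 0.1491, 0.0677]
tcp_rot: [[-0.069, 0.998, -0.002], [0.998, 0.069, 0.0], [0.0, -0.002, -1.0]]
contact_force: [-0.1, 0.5, 0.6]
width: 0.0001
grip_force: 0.0
pos [0.6258 0.1491 0.0677] yaw x 93.98 shift cm (tool) [-0.   -0.5   0.09] turn [-0.0017 -0.0003  0.0031] F [-0.1  0.5  0.6] w 0.0001 t 20.3833
tip in cradle mm [25.   0.  15.1]
```

```bash
python3 -m inch '[[[0,-0.1,0.03],[0,0,0],0],[[0,-0.1,0.03],[0,0,0],0],[[0,-0.1,0.03],[0,0,0],0],[[0,0,0],[0,0,0],0],[[0,0,0],[0,0,0],0]]'
python3 -m inch '[[[0,-0.1,0.03],[0,0,0],0],[[0,-0.1,0.03],[0,0,0],0],[[0,-0.1,0.03],[0,0,0],0],[[0,0,0],[0,0,0],0],[[0,0,0],[0,0,0],0]]'
python3 - <<'E'
from goal import *
np.set_printoptions(precision=4,suppress=True)
tip(15,0,16)
p,d=viewer.read_camera('scene');L=(cloud('scene',d).reshape(-1,3)-OC)@RC;g=p.reshape(-1,3).astype(int)
grn=g[:,1]-np.maximum(g[:,0],g[:,2])>20
m=((g.min(1)>90)|grn)&(L[:,2]>.012)&(L[:,2]<.085)&(abs(L[:,1])<.052)&(abs(L[:,0]-.008)<.01);q=L[m]
k=np.linalg.lstsq(np.c_[q[:,1:],np.ones(len(q))],q[:,0],rcond=None)[0];print(len(q),'fit',k)
E
```

```text
t: 20.8
ee_pos: [0.6227, 0.1489, 0.0667]
tcp_rot: [[-0.069, 0.998, -0.002], [0.998, 0.069, 0.0], [0.0, -0.002, -1.0]]
contact_force: [1.0, 0.4, 0.3]
width: -0.0002
grip_force: 0.0
t: 21.22
ee_pos: [0.6204, 0.1487, 0.0661]
tcp_rot: [[-0.069, 0.998, -0.0], [0.998, 0.069, 0.001], [0.001, -0.0, -1.0]]
contact_force: [2.8, 0.6, 0.2]
width: 0.0001
grip_force: 0.8
pos [0.6204 0.1487 0.0661] yaw x 93.97 shift cm (tool) [ 0.   -0.43  0.1 ] turn [-0.0004 -0.0006  0.0029] F [2.8 0.6 0.2] w 0.0001 t 21.2167
tip in cradle mm [19.4 -0.  15.5]
500 fit [ 0.0196 -0.1555  0.0147]
```

```bash
python3 -m inch '[[[0,-0.08,0.03],[0,0,0],0],[[0,-0.08,0.03],[0,0,0],0],[[0,-0.08,0.03],[0,0,0],0],[[0,0,0],[0,0,0],0],[[0,0,0],[0,0,0],0]]'
python3 -m inch '[[[0,-0.07,0.03],[0,0,0],0],[[0,-0.07,0.03],[0,0,0],0],[[0,-0.06,0.02],[0,0,0],0],[[0,0,0],[0,0,0],0],[[0,0,0],[0,0,0],0]]'
cat > chk.py <<'E'
from goal import *
np.set_printoptions(precision=4,suppress=True)
p,d=viewer.read_camera('scene');L=(cloud('scene',d).reshape(-1,3)-OC)@RC;g=p.reshape(-1,3).astype(int)
grn=g[:,1]-np.maximum(g[:,0],g[:,2])>20
m=((g.min(1)>90)|grn)&(L[:,2]>.012)&(L[:,2]<.085)&(abs(L[:,1])<.052)&(abs(L[:,0]-.008)<.01);q=L[m]
k=np.linalg.lstsq(np.c_[q[:,1:],np.ones(len(q))],q[:,0],rcond=None)[0];print(len(q),'fit',k,'x at z=.04',k[1]*.04+k[2],'top z',np.percentile(q[:,2],98),'y',np.percentile(q[q[:,2]>.05,1],[1,99]))
E
python3 -c "
from goal import *
tip(15,0,16)
import chk"
```

```text
t: 21.68
ee_pos: [0.6199, 0.1487, 0.066]
tcp_rot: [[-0.069, 0.998, 0.004], [0.998, 0.069, 0.002], [0.001, 0.004, -1.0]]
contact_force: [5.6, -0.1, 0.7]
width: 0.0001
grip_force: 1.9
t: 22.1
ee_pos: [0.6198, 0.1487, 0.0661]
tcp_rot: [[-0.069, 0.998, 0.008], [0.998, 0.069, 0.002], [0.002, 0.008, -1.0]]
contact_force: [9.2, -0.8, 0.5]
width: -0.0001
grip_force: 2.8
pos [0.6198 0.1487 0.0661] yaw x 93.93 shift cm (tool) [-0.   -0.37  0.1 ] turn [ 0.0077 -0.002   0.0022] F [ 9.2 -0.8  0.5] w -0.0001 t 22.1
tip in cradle mm [18.9  0.1 15.6]
501 fit [ 0.033  -0.1455  0.0147] x at z=.04 0.008853772636876742 top z 0.07571748422423646 y [-0.0502 -0.0037]
```

Force rose without motion, so I back off and measure the plate in bins before pushing further.

```bash
python3 -m inch '[[[0,0.5,0],[0,0,0],0],[[0,0.8,-0.5],[0,0,0],0],[[0,1.2,-1.5],[0,0,0],0],[[0,1.2,-2],[0,0,0],0],[[0,1.2,-2],[0,0,0],0]]'
python3 -m inch '[[[0,1.0,-2.5],[0,0,0],0],[[0,0.5,-2.5],[0,0,0],0],[[0,0,-2],[0,0,0],0],[[0,0,-1],[0,0,0],0],[[0,0,0],[0,0,0],0]]'
python3 - <<'E'
from goal import *
np.set_printoptions(precision=1,suppress=True)
print(telemetry.sense()['ee_pos'])
for n in('scene','side','wrist'):
    s=telemetry.sense();p,d=viewer.read_camera(n);cv2.imwrite(f'pics/{n}6.png',p[:,:,::-1]);np.save(f'pics/{n}6.npy',d)
    L=(cloud(n,d,s).reshape(-1,3)-OC)@RC*1000;g=p.reshape(-1,3).astype(int);grn=g[:,1]-np.maximum(g[:,0],g[:,2])>20
    print(n)
    for ylo in(-45,-12,20):
      for lo in range(-5,85,10):
        m=(L[:,2]>lo)&(L[:,2]<lo+10)&(L[:,1]>ylo)&(L[:,1]<ylo+25)&(abs(L[:,0])<30)
        if m.sum()>3: print('  y',ylo,'z',lo,m.sum(),np.percentile(L[m,0],[10,50,90]),'grn',grn[m].mean().round(2))
E
```

```text
t: 22.57
ee_pos: [0.6633, 0.1516, 0.1237]
tcp_rot: [[-0.07, 0.998, -0.006], [0.998, 0.07, -0.001], [-0.0, -0.006, -1.0]]
contact_force: [1.3, 0.2, -0.5]
width: 0.0001
grip_force: 0.0
t: 22.98
ee_pos: [0.6802, 0.1536, 0.2065]
tcp_rot: [[-0.07, 0.998, 0.001], [0.998, 0.07, 0.001], [0.001, 0.001, -1.0]]
contact_force: [0.6, -0.7, 0.1]
width: 0.0
grip_force: 0.0
[0.7 0.2 0.2]
scene
  y -45 z -5 41 [14.6 24.8 26.5] grn 0.0
  y -45 z 5 48 [11.3 13.4 24.7] grn 0.0
  y -45 z 15 35 [ 9.7 10.9 12.9] grn 0.0
  y -45 z 25 37 [ 8.7 10.2 11.7] grn 0.0
  y -45 z 35 35 [ 6.8  8.2 10.2] grn 0.0
  y -45 z 45 37 [5.  6.7 8.6] grn 0.0
  y -45 z 55 37 [3.9 5.3 7.9] grn 0.59
  y -45 z 65 39 [1.8 3.4 4.5] grn 1.0
  y -45 z 75 7 [-0.   1.5  3. ] grn 1.0
  y -12 z -5 38 [13.5 24.7 26.1] grn 0.0
  y -12 z 5 49 [11.2 14.5 24. ] grn 0.0
  y -12 z 15 37 [ 9.4 11.2 13.3] grn 0.0
  y -12 z 25 36 [ 8.9 10.4 11.9] grn 0.0
  y -12 z 35 34 [ 6.8  8.7 10.7] grn 0.0
  y -12 z 45 38 [5.5 7.3 8.7] grn 0.0
  y -12 z 55 36 [3.4 5.1 7.4] grn 0.53
  y -12 z 65 34 [1.4 3.7 5.6] grn 1.0
  y -12 z 75 8 [1.5 2.3 4.4] grn 1.0
  y 
[... 1800 characters left out ...]
 27.2] grn 0.0
  y -12 z 5 349 [14.2 15.4 26.6] grn 0.0
  y -12 z 15 228 [12.5 13.4 14.2] grn 0.0
  y -12 z 25 244 [11.2 12.  12.9] grn 0.0
  y -12 z 35 282 [ 9.6 10.5 11.4] grn 0.0
  y -12 z 45 296 [8.3 9.1 9.9] grn 0.0
  y -12 z 55 360 [5.9 7.1 8.4] grn 0.47
  y -12 z 65 370 [4.4 5.3 6.2] grn 1.0
  y -12 z 75 270 [0.9 3.7 4.8] grn 0.97
  y 20 z -5 347 [15.6 17.8 27.2] grn 0.0
  y 20 z 5 375 [14.2 15.4 26.5] grn 0.0
  y 20 z 15 252 [12.5 13.4 14.1] grn 0.0
  y 20 z 25 275 [11.  11.9 12.7] grn 0.0
  y 20 z 35 297 [ 9.6 10.5 11.3] grn 0.0
  y 20 z 45 341 [ 8.3  9.  10. ] grn 0.0
  y 20 z 55 400 [5.8 7.1 8.4] grn 0.46
  y 20 z 65 412 [4.4 5.3 6.2] grn 1.0
  y 20 z 75 310 [0.5 3.8 5. ] grn 0.96
```

The face is still leaning about 9–10° (all three cameras agree), so the shove most likely landed on the plate's upper part through the gripper's wide linkage. I turn the tool 90° so its narrow side faces the plate and try again.

```bash
python3 -m inch '[[[0,0,0],[0,0,0.105],0],[[0,0,0],[0,0,0.105],0],[[0,0,0],[0,0,0.105],0],[[0,0,0],[0,0,0.105],0],[[0,0,0],[0,0,0.105],0]]'
python3 -m inch '[[[0,0,0],[0,0,0.105],0],[[0,0,0],[0,0,0.105],0],[[0,0,0],[0,0,0.105],0],[[0,0,0],[0,0,0.105],0],[[0,0,0],[0,0,0.105],0]]'
python3 -m inch '[[[0,0,0],[0,0,0.105],0],[[0,0,0],[0,0,0.105],0],[[0,0,0],[0,0,0.105],0],[[0,0,0],[0,0,0.105],0],[[0,0,0],[0,0,0.105],0]]'
sed -i 's/^RV=.*/RV=np.c_[X0,-Y,-Z0]/' goal.py
python3 -c "
from goal import *
tip(40,0,17)"
```

```text
t: 23.55
ee_pos: [0.6781, 0.1522, 0.2016]
tcp_rot: [[0.445, 0.896, -0.006], [0.896, -0.445, -0.001], [-0.004, -0.005, -1.0]]
contact_force: [0.7, -1.0, 0.1]
width: 0.0003
grip_force: 0.0
t: 23.97
ee_pos: [0.6781, 0.1523, 0.2016]
tcp_rot: [[0.834, 0.552, -0.006], [0.552, -0.834, -0.001], [-0.006, -0.003, -1.0]]
contact_force: [0.0, 0.8, 0.9]
width: 0.0002
grip_force: 0.0
t: 24.38
ee_pos: [0.6781, 0.1523, 0.2016]
tcp_rot: [[0.998, 0.06, -0.006], [0.06, -0.998, -0.001], [-0.006, 0.001, -1.0]]
contact_force: [0.1, 0.7, -0.9]
width: 0.0002
grip_force: 0.0
pos [0.6781 0.1523 0.2016] yaw x 3.44 shift cm (tool) [-3.820e+00 -1.000e-02  1.273e+01] turn [ 0.0006  0.0061 -0.0063] F [ 0.1  0.7 -0.9] w 0.0002 t 24.3833
tip in cradle mm [120.   -0.3 123.1]
```

```bash
python3 -m inch '[[[-0.5,0,2],[0,0.006,-0.006],0],[[-0.5,0,2.4],[0,0,0],0],[[-0.5,0,2.4],[0,0,0],0],[[-0.5,0,2.2],[0,0,0],0],[[-0.5,0,2],[0,0,0],0]]'
python3 -m inch '[[[-0.3,0,1.0],[0,0,0],0],[[-0.3,0,0.7],[0,0,0],0],[[0,0,0],[0,0,0],0],[[0,0,0],[0,0,0],0],[[0,0,0],[0,0,0],0]]'
python3 -c "
from goal import *
tip(28,0,16)"
```

```text
t: 24.8
ee_pos: [0.6524, 0.1503, 0.0903]
tcp_rot: [[0.997, 0.071, -0.001], [0.071, -0.997, -0.001], [-0.001, 0.001, -1.0]]
contact_force: [-0.8, 0.1, -0.2]
width: -0.0003
grip_force: 0.0
t: 25.22
ee_pos: [0.6502, 0.1509, 0.0783]
tcp_rot: [[0.997, 0.071, 0.007], [0.071, -0.997, 0.001], [0.007, -0.001, -1.0]]
contact_force: [0.0, 0.1, -0.4]
width: 0.0004
grip_force: 0.0
pos [0.6502 0.1509 0.0783] yaw x 4.06 shift cm (tool) [-2.2   0.02  0.86] turn [-0.0008 -0.0068  0.0046] F [ 0.   0.1 -0.4] w 0.0004 t 25.2167
tip in cradle mm [51.7  0.3 16.7]
```

```bash
python3 -m inch '[[[-0.4,0,0.15],[0,0,0],0],[[-0.5,0,0.2],[0,0,0],0],[[-0.5,0,0.2],[0,0,0],0],[[-0.4,0,0.15],[0,0,0],0],[[-0.2,0,0.1],[0,0,0],0]]'
python3 -m inch '[[[-0.2,0,0.07],[0,0,0],0],[[-0.15,0,0.05],[0,0,0],0],[[-0.15,0,0.05],[0,0,0],0],[[0,0,0],[0,0,0],0],[[0,0,0],[0,0,0],0]]'
python3 -c "
from goal import *
tip(20,0,16)"
python3 -m inch '[[[-0.1,0,0.03],[0,0,0],0],[[-0.1,0,0.03],[0,0,0],0],[[-0.1,0,0.03],[0,0,0],0],[[0,0,0],[0,0,0],0],[[0,0,0],[0,0,0],0]]'
python3 -c "
from goal import *
tip(20,0,16)"
```

```text
t: 25.63
ee_pos: [0.628, 0.1492, 0.0687]
tcp_rot: [[0.997, 0.071, 0.003], [0.071, -0.997, 0.0], [0.003, -0.0, -1.0]]
contact_force: [0.8, -0.5, 0.2]
width: 0.0
grip_force: 0.0
t: 26.05
ee_pos: [0.6241, 0.1489, 0.0672]
tcp_rot: [[0.997, 0.071, 0.004], [0.071, -0.997, 0.001], [0.004, -0.0, -1.0]]
contact_force: [-0.0, 0.0, 0.2]
width: -0.0004
grip_force: 0.0
pos [0.6241 0.1489 0.0672] yaw x 4.08 shift cm (tool) [-0.34 -0.01  0.04] turn [-0.0004 -0.0044  0.0048] F [-0.   0.   0.2] w -0.0004 t 26.05
tip in cradle mm [23.4 -0.  15.2]
t: 26.47
ee_pos: [0.6212, 0.1487, 0.0663]
tcp_rot: [[0.997, 0.071, 0.005], [0.071, -0.997, 0.001], [0.005, -0.0, -1.0]]
contact_force: [0.9, 0.5, 0.2]
width: 0.0002
grip_force: 0.2
pos [0.6212 0.1487 0.0663] yaw x 4.07 shift cm (tool) [-0.04 -0.01 -0.05] turn [-0.0004 -0.0045  0.0048] F [0.9 0.5 0.2] w 0.0002 t 26.4667
tip in cradle mm [20.3 -0.1 15.4]
```

```bash
python3 -m inch '[[[-0.1,0,0.03],[0,0,0],0],[[-0.1,0,0.03],[0,0,0],0],[[-0.1,0,0.03],[0,0,0],0],[[0,0,0],[0,0,0],0],[[0,0,0],[0,0,0],0]]'
python3 -c "
from goal import *
tip(15,0,16)"
python3 -m inch '[[[-0.1,0,0.03],[0,0,0],0],[[-0.1,0,0.03],[0,0,0],0],[[-0.1,0,0.03],[0,0,0],0],[[0,0,0],[0,0,0],0],[[0,0,0],[0,0,0],0]]'
python3 -c "
from goal import *
tip(15,0,16);import chk"
```

```text
t: 26.88
ee_pos: [0.6183, 0.1485, 0.0654]
tcp_rot: [[0.997, 0.071, 0.005], [0.071, -0.997, 0.001], [0.005, -0.0, -1.0]]
contact_force: [2.2, 0.3, -0.6]
width: -0.0001
grip_force: 0.8
pos [0.6183 0.1485 0.0654] yaw x 4.07 shift cm (tool) [-0.22 -0.01  0.03] turn [-0.0004 -0.0048  0.0048] F [ 2.2  0.3 -0.6] w -0.0001 t 26.8833
tip in cradle mm [17.3 -0.1 15.5]
t: 27.3
ee_pos: [0.618, 0.1485, 0.0654]
tcp_rot: [[0.997, 0.071, 0.011], [0.071, -0.997, 0.002], [0.011, -0.001, -1.0]]
contact_force: [7.2, -0.1, -1.2]
width: -0.0001
grip_force: 2.9
pos [0.618  0.1485 0.0654] yaw x 4.06 shift cm (tool) [-0.19 -0.01  0.03] turn [-0.0012 -0.0108  0.0045] F [ 7.2 -0.1 -1.2] w -0.0001 t 27.3
tip in cradle mm [17.1 -0.1 15.6]
408 fit [ 0.0169 -0.0114  0.0086] x at z=.04 0.00810564950286609 top z 0.075869144555238 y [-0.0507 -0.0041]
```

It slid home: the slope is back to −0.011 and the front face is at 8.1 mm, as when flush. I withdraw and do the final check.

```bash
python3 -m inch '[[[0.3,0,-0.1],[0,0,0],0],[[0.5,0,-0.2],[0,0,0],0],[[1.0,0,-0.5],[0,0,0],0],[[1.5,0,-1.5],[0,0,0],0],[[1.5,0,-2.5],[0,0,0],0]]'
python3 -m inch '[[[1,0,-3],[0,0,0],0],[[0.5,0,-3],[0,0,0],0],[[0,0,-3],[0,0,0],0],[[0,0,-2],[0,0,0],0],[[0,0,0],[0,0,0],0]]'
python3 -m inch '[[[0,0,0],[0,0,0],0],[[0,0,0],[0,0,0],0],[[0,0,0],[0,0,0],0],[[0,0,0],[0,0,0],0],[[0,0,0],[0,0,0],0]]'
python3 - <<'E'
from goal import *
np.set_printoptions(precision=1,suppress=True)
import chk
for n in('side','wrist'):
    s=telemetry.sense();p,d=viewer.read_camera(n);cv2.imwrite(f'pics/{n}7.png',p[:,:,::-1])
    L=(cloud(n,d,s).reshape(-1,3)-OC)@RC*1000
    for lo in (12,25,35,50,60,70):
        m=(L[:,2]>lo)&(L[:,2]<lo+10)&(abs(L[:,1])<45)&(abs(L[:,0])<17)
        if m.sum()>3: print(n,'z',lo,m.sum(),np.percentile(L[m,0],[10,50,90]))
p,d=viewer.read_camera('scene')
cv2.imwrite('pics/c7.png',cv2.hconcat([cv2.resize(p[90:300,180:470,::-1],(400,290)),cv2.resize(cv2.imread('pics/side7.png')[80:370,150:480],(400,290))]))
E
```

```text
t: 27.77
ee_pos: [0.6597, 0.151, 0.1098]
tcp_rot: [[0.997, 0.072, -0.005], [0.072, -0.997, -0.002], [-0.005, 0.001, -1.0]]
contact_force: [-0.1, 0.6, -1.2]
width: -0.0
grip_force: 0.0
t: 28.18
ee_pos: [0.6792, 0.1537, 0.2283]
tcp_rot: [[0.997, 0.071, 0.011], [0.071, -0.997, 0.003], [0.011, -0.002, -1.0]]
contact_force: [0.8, 0.6, 0.3]
width: 0.0002
grip_force: 0.0
t: 28.6
ee_pos: [0.6766, 0.1525, 0.2212]
tcp_rot: [[0.997, 0.071, 0.002], [0.071, -0.997, -0.0], [0.002, 0.0, -1.0]]
contact_force: [0.4, -0.4, -0.4]
width: 0.0003
grip_force: 0.0
906 fit [ 0.0177 -0.0123  0.0083] x at z=.04 0.007855663911918154 top z 0.07620451945953956 y [-0.0501  0.0502]
side z 12 31 [-3.6387 -3.1333 -2.8412]
side z 25 40 [-3.5292 -3.2221 -2.6327]
side z 35 119 [-3.2767 -1.0682  1.9836]
side z 50 47 [1.462  1.9225 2.4165]
side z 60 44 [1.4321 1.9745 2.4467]
side z 70 102 [1.7408 2.9863 5.5727]
wrist z 12 422 [ 8.9777  9.6979 10.3202]
wrist z 25 241 [ 8.998   9.608  10.2905]
wrist z 35 251 [ 8.9549  9.6222 10.2859]
wrist z 50 273 [ 8.7578  9.5331 10.2075]
wrist z 60 174 [8.0138 8.782  9.4853]
wrist z 70 31 [8.2448 8.9297 9.6776]
```

View pics/c7.png

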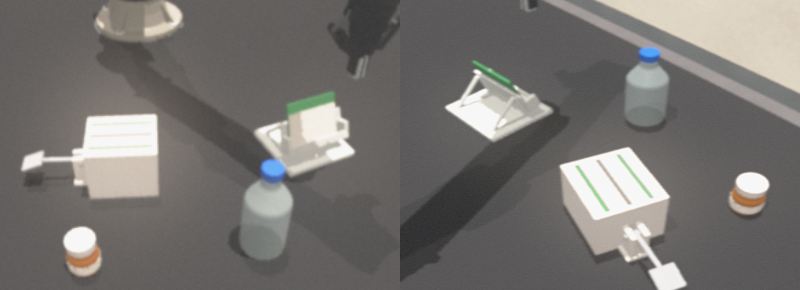

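The plate is flat on the rest in all three views and centred between the cheeks, with the gripper clear. The bottle, the jar and the other two plates are where they were, so I hand the job in.

```bash
python3 -c "
from cell import job
print(job.finish_job())"
```

```text
the job is handed in; nothing more can be done
None
```

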